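# Shim the rocking amplifier

## Task

The amplifier rocks because its front foot, under the steel lug, hangs short of the bed plate. Slide the slotted shims flat under that foot from the front, one at a time and one on top of the other, until the lug no longer gives when you press down firmly on it (about 10 N for half a second), and add no more once it is firm. The last one may have to be wedged in against the springy feet, but push gently and never force a shim that will not go; finish with that proving press and the foot resting on the shims, let go of everything, and do not disturb the other things on the bench.

Things in the scene. Friction and masses are not known exactly. Their poses are not given: they have to be found in the camera images.
- landing (a point): spot on the steel bed plate (340 x 200 x 8 mm, loose, 4.3 kg) straight below the amplifier's short foot. x runs from the plate's front edge (110 mm off, robot side) in under the amplifier, z up; shims go in along +x. The foot is a round bar across y, 62 mm wide, 18 mm thick, at rest hanging about 3 to 9 mm above this spot: unknown, differs each time
- lug_top (a point): where to press: flat top of the steel lug, straight above the foot. Lug 50 mm wide, reaches 13 mm out in front of the foot, top about 50 mm and underside over 35 mm above the bed plate. The amplifier's black open case (200 x 180 mm, top about 70 mm above the plate) begins 40 mm behind the foot. Axes as landing
- amp (a joint): rocking angle of the amplifier about its side feet, 140 mm behind the short foot: 0 at rest, positive when the short foot goes down (0.01 rad = 1.4 mm at the foot), negative when it is lifted. Soft rear feet act as a spring: the lug gives about 2 N per mm either way; the foot lifts 5 mm at most
- shim_a_tab (a point): slotted aluminium shim, about 70 g, 5 mm thick, 96 long (x), 50 wide (y): two prongs 12 wide with an open 26 wide slot between, joined by a 19 long web at the tail. On the web an upright tab, 8 (x) x 16 (y) x 40 mm, top 45 mm above the underside. This point: in the tab, 30 mm above the underside. +x: to the prong tips, 92 mm off, whose last 12 mm slope down to 1 mm
- shim_b_tab (a point): a shim like shim_a. All start flat on the table. The foot must stand on the flat of the prongs, 22 to 80 mm in +x from this point. With the first shim's tab about 50 mm in front of the foot, a second slides in on top, that tab passing into its slot, and ends with its own tab 20 to 22 mm further out
- shim_c_tab (a point): a shim like shim_a, same point and axes; one or two shims are needed, the rest may stay where they are
- reel: metal solder reel, 64 across, 42 high (mm); a bystander, origin at its underside's centre
- driver: screwdriver lying flat, red handle, about 200 long (mm); a bystander, origin at its underside's centre
- flux: small jar, 40 across, 45 high (mm); a bystander, origin at its underside's centre
- tin: open brass bowl, 60 across, 30 high (mm); a bystander, origin at its underside's centre
- cup: blue cup, 72 across, 85 high (mm); a bystander, origin at its underside's centre
- plug: metal audio plug lying flat, 72 long, 18 thick (mm); a bystander, origin at its underside's centre
- tweezers: dark tweezers lying flat, 120 long, 6 high (mm); a bystander, origin at its underside's centre

How it is judged:
By the outcome, as a careful person would: the job done as asked, in the order asked, and still so for the second after the job is handed in, with the robot touching nothing.
It also fails if it takes over 72 s, if anything falls off the work surface, if the arm or the gripper's body presses on something with over 40 N, if the wrist force passes 120 N, or if a joint passes its speed limit or range.

## Robot

A 6-joint arm with a two-finger parallel gripper is mounted at the origin on the work surface. World frame = base frame: x ahead of the robot, y to its left, z up, the work surface at z = 0. Lengths are in mm, angles in rad, forces in N, time in s.
With the tool pointing down it reaches from about 400 to 825 mm from the base axis. Payload 7 kg.
Tool frame: the origin (TCP) lies midway between the tips of the shut fingers; the grasp point (between the pads) lies 19 mm behind it; x points along the fingers, y is the direction in which the jaws open and shut, and the axes are right-handed (so a half turn about x gives the same grasp; the last joint's range is limited). The gripper opens to 88 mm and grips with 3 to 60 N. Pads are 19 mm wide; open, the fingers measure 130 mm over their backs; the gripper's body (78 mm by 193 mm) begins 47 mm behind the grasp point.
Start: joints at [1.581, 0.359, 0.012, 0, -1.224, -0.288], TCP at [185.122, 649.096, 226.561] pointing down, gripper open.
Joint ranges: [-3.07, 3.07], [-1.43, 2.12], [-1.02, 1.25], [-3.03, 1.67], [-3.05, -0], [-3.03, 3.03]. Speed limits (rad/s): [2.39, 2.39, 3.01, 3.14, 3.14, 3.14].

## Interface

Orientations are given as a unit quaternion [x, y, z, w].
In Python, from cell import ctrl gives the robot as it stands.
- The arm moves only by the tool play_rows, never from a script. Its argument "targets" is a list of rows, each an object with "fingers": the opening, from -1 (shut) to 1 (fully open), so that 0 is half open; "dp": the shift along the world's x, y, z in m, a list of three; "rotation": the turn, a rotation vector about the world's x, y, z in rad, a list of three. In form: [{"fingers": fingers, "dp": [x, y, z], "rotation": [rx, ry, rz]}, ...]. A call has 1 to 20 rows; each row shifts and turns the pose as measured when the row begins; what a row does not reach is not made up. A row lasts 1/12 s, in which the tool goes at most 41.7 mm and 7.16 degrees, less where a joint would pass 70% of its speed; a pose out of reach is approached as far as the arm can. A call is refused whole if a number of a shift passes 0.0417 or a number of a turn 0.125, either way. A call with a gripper value outside its range is refused whole. The fingers move at their own pace and stop on an object; the grip force is fixed at half the most. Time passes only in rows, so rows that do not move let the fingers close. It gives the time, the measured TCP pose, the force and the opening at its end, in the units of the state.
- ctrl.state(): the state, without advancing time (a new reading comes with each control period).
- ctrl.get_image(name): name is "scene" or "top" or "wrist"; returns the picture (480x640x3 uint8, red, green, blue); there is no depth.
- ctrl.camera_model(name): a dict with "fx", "fy", "cx", "cy" (pixels), "distortion" ([k1, k2, p1, p2, k3] as OpenCV has them; the pictures are not rectified), "R" (3x3) and "t" (3): a world point X has camera coordinates R X + t; the wrist camera has in their place "hand_eye" (4x4, takes a point from camera to tool coordinates, whose origin is the TCP and whose axes are the tool frame's). Camera axes: x right, y down, z forward; pixel columns grow to the right and rows downward; lengths in mm; the calibration is good to about 2 mm. A picture is of the moment at which its call begins: read the wrist's pose just before it. camera_model takes no time and is no camera call.
- ctrl.close_job(): hands the job in, once; it reports no verdict.
Trained networks look in the newest picture that a camera, given by its name, has taken for a name from the list of things; names that differ only in an ending like _2 or _b are one class to them, and where a whole thing is asked for, a point or a joint stands for the part that bears it (a point fixed in the world has none). Each returns a list of dicts, best first, with "p" (0 to 1); they miss things now and then, are a little off and sometimes report something else, mostly with a low value. They report only what shows in the picture. A call takes as long as a camera call.
- ctrl.regions_of(camera, label): "region" (480x640 bool, what is visible of it) and "point" ([column, row] in pixels, amid what is visible of it).
The state is a dict: "clock": time; "joint_positions": joint angles; "qd": joint speeds; "tau": joint torques, N m; "tool_pos": TCP position; "orientation": TCP orientation; "contact_force": force on the tool from outside, world axes, zero at the start; "ft_torque": the same for the moment, N m; "gripper_width": finger opening in mm.
Only numpy, scipy, OpenCV 4.12 (cv2) and the standard library are available. Lean on these libraries where they do the work, as an engineer would, in place of code of your own. Each camera call takes 0.05 s, during which the arm holds its last target. There are 200 camera calls.

## Working session

There is one attempt and no reset: what is moved stays moved. The work goes in short steps, Python scripts to look and compute and a tool call to move; the robot and the scene stay as the last step left them, time stands still between calls to the robot, and variables do not carry over. Pictures are saved under pics/ and viewed, about 8 in all and at most 12, crops included, and the job is handed in when it is done.

Besides the shell and the picture viewer there is one more tool, called after "Request:" as name([rows], argument=value, ...), one row to a line, values as JSON. play_rows: Moves the arm, as the interface text tells. Its arguments: {"type":"object","properties":{"targets":{"type":"array"}},"required":["targets"]}

```bash
ls; mkdir -p pics; cat > h.py <<'E'
import numpy as np, cv2
from cell import ctrl
from scipy.spatial.transform import Rotation as Ro
def cam(name, st=None):
    m=ctrl.camera_model(name)
    K=np.array([[m['fx'],0,m['cx']],[0,m['fy'],m['cy']],[0,0,1.]]); d=np.array(m['distortion'],float)
    if 'R' in m: return K,d,np.array(m['R']),np.array(m['t'],float)
    st=st or ctrl.state(); H=np.array(m['hand_eye'])
    T=np.eye(4);T[:3,:3]=Ro.from_quat(st['orientation']).as_matrix();T[:3,3]=st['tool_pos']
    C=np.linalg.inv(T@H); return K,d,C[:3,:3],C[:3,3]
def ray(c,px):
    K,d,R,t=c
    u=cv2.undistortPoints(np.array([[px]],float),K,d)[0,0]
    return -R.T@t, R.T@np.array([u[0],u[1],1])
def onz(c,px,z):
    o,v=ray(c,px); return o+v*(z-o[2])/v[2]
def proj(c,X):
    K,d,R,t=c
    return cv2.projectPoints(np.atleast_2d(np.array(X,float)),cv2.Rodrigues(R)[0],t,K,d)[0][:,0]
def save(im,f): cv2.imwrite('pics/'+f,im[:,:,::-1])
E
python3 - <<'E'
from h import *
st=ctrl.state(); print(st)
for n in ['scene','top','wrist']:
    im=ctrl.get_image(n); save(im,n+'0.png'); c=cam(n,st); print(n,'cam pos',(-c[2].T@c[3]).round(),c[0][0,0])
    for l in ['lug_top','amp','shim_a_tab','reel','driver','flux','tin','cup','plug','tweezers'] if n!='wrist' else []:
        for r in ctrl.regions_of(n,l)[:4]:
            print(n,l,round(r['p'],2),np.round(r['point']),onz(c,r['point'],0).round(),r['region'].sum())
E
```

```text
pics
{'clock': 0.0, 'joint_positions': array([ 1.58109371e+00,  3.59356183e-01,  1.10710428e-02, -3.77309848e-04,
       -1.22413448e+00, -2.88113243e-01]), 'qd': array([ 1.07529618e-03,  1.79366894e-04,  1.45712379e-03,  4.89744659e-05,
       -4.64632594e-04,  2.72026807e-04]), 'tau': array([ 2.65533549e-05, -5.82722855e+01,  2.93049735e+01,  6.99717119e+00,
        6.90073881e-03, -1.52175321e-04]), 'tool_pos': array([184.99654619, 648.63177403, 225.64297403]), 'orientation': array([-0.70025053,  0.09853831,  0.70032797,  0.09736593]), 'contact_force': array([ 0.32337608, -0.32654323, -0.07930278]), 'ft_torque': array([-0.00027354,  0.04545076, -0.00998145]), 'gripper_width': 87.65527541001626}
scene cam pos [ 997. -594.  733.] 440.52065624670666
scene lug_top 0.96 [407. 281.] [745.  42.   0.] 8782
scene amp 0.69 [410. 280.] [748.  51.   0.] 8745
scene amp 0.28 [274. 353.] [ 629. -272.    0.] 851
scene shim_a_tab 0.65 [403. 188.] [566. 346.   0.] 362
scene reel 0.61 [452. 222.] [738. 287.   0.] 644
scene driver 0.89 [275. 353.] [ 630. -272.    0.] 855
scene flux 0.66 [302. 176.] [
[... 513 characters left out ...]
 -3.  -0.] 9630
top amp 0.3 [418. 335.] [ 353. -231.    0.] 669
top shim_a_tab 0.97 [130. 236.] [570. 356.   0.] 684
top reel 0.74 [167. 154.] [746. 282.   0.] 867
top driver 0.79 [434. 201.] [ 629. -283.    0.] 664
top driver 0.22 [298. 138.] [774.  -1.  -0.] 9823
top flux 0.75 [207. 355.] [324. 193.   0.] 378
top flux 0.58 [166. 151.] [753. 283.   0.] 877
top tin 0.89 [420. 337.] [ 348. -236.    0.] 701
top tin 0.55 [121. 302.] [433. 370.   0.] 291
top cup 0.67 [490. 164.] [ 707. -409.    0.] 1320
top plug 0.55 [120. 306.] [426. 373.   0.] 356
top plug 0.29 [186. 296.] [443. 237.   0.] 791
top tweezers 0.85 [498. 250.] [ 522. -410.    0.] 319
wrist cam pos [259. 627. 385.] 332.888878868671
```

View pics/top0.png

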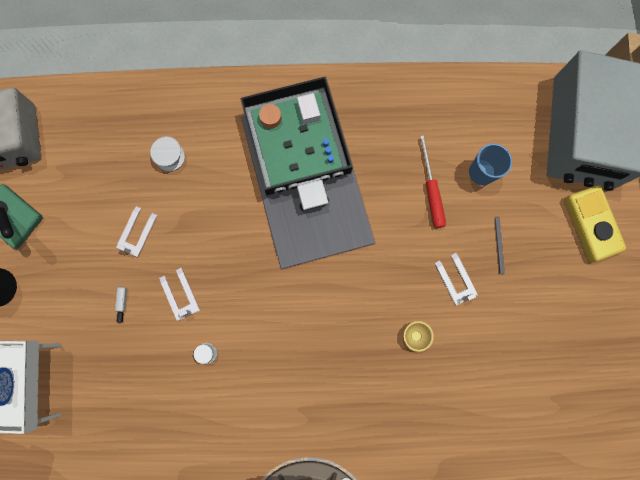

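View pics/scene0.png

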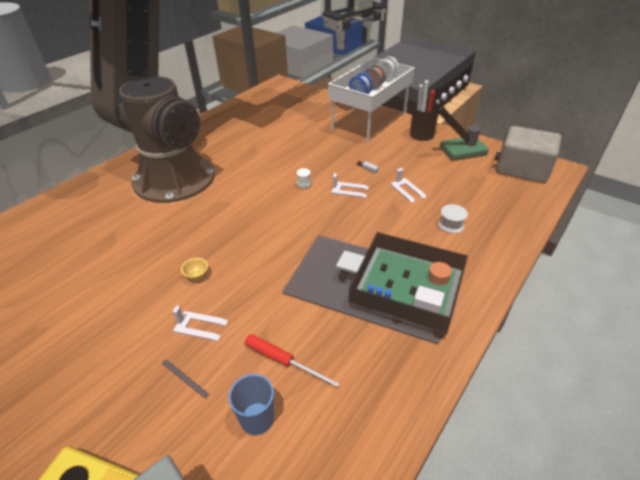

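Top view: shims at about (138,232), (180,293) and (456,278), and the plate's front edge runs from (283,267) to (374,242). The scene view agrees. Next I fit the poses by model.

```bash
cat >> h.py <<'E'
from scipy.optimize import minimize
BASE=[[-4,-25],[92,-25],[92,-13],[15,-13],[15,13],[92,13],[92,25],[-4,25]]
def shim_mask(c,p,z0=0,S=4):
    x,y,a=p; R=np.array([[np.cos(a),-np.sin(a)],[np.sin(a),np.cos(a)]])
    m=np.zeros((480*S,640*S),np.uint8)
    for prism,zs,hull in((BASE,(z0,z0+5),0),([[-4,-8],[4,-8],[4,8],[-4,8]],(z0,z0+45),1)):
        P=np.array(prism,float)@R.T+[x,y]
        polys=[np.c_[P,np.full(len(P),z)] for z in zs]
        q=[(proj(c,Q)+.5)*S for Q in polys]
        for u in q: cv2.fillPoly(m,[u.astype(np.int32)],1)
        n=len(P)
        for i in range(n):
            j=(i+1)%n
            cv2.fillConvexPoly(m,cv2.convexHull(np.array([q[0][i],q[0][j],q[1][i],q[1][j]],np.float32)).astype(np.int32),1)
    return cv2.resize(m.astype(np.float32),(640,480),interpolation=cv2.INTER_AREA)
def fit_shim(c,mask,p0,z0=0):
    mask=mask.astype(np.float32)
    def cost(p):
        r=shim_mask(c,p,z0); return 1-np.minimum(r,mask).sum()/np.maximum(r,mask).sum()
    best=None
    for da in (0,.3,-.3):
        s=np.array([[0,0,0],[12,0,0],[0,12,0],[0,0,.25]])+p0+[0,0,da]
        r=minimize(cost,p0,method='Nelder-Mead',options=dict(initial_simplex=s,xatol=.02,fatol=1e-4,maxiter=250))
        if best is None or r.fun<best.fun: best=r
    return best.x,best.fun
def white(im):
    h=cv2.cvtColor(im,cv2.COLOR_RGB2HSV); return ((h[...,1]<70)&(h[...,2]>95))
E
python3 - <<'E'
from h import *
im=cv2.imread('pics/top0.png')[:,:,::-1]; c=cam('top')
w=white(im)
for nm,tab,tip in (('L',(128,250),(148,211)),('M',(186,313),(173,271)),('R',(463,297),(447,258))):
    a=onz(c,tab,5)[:2]; b=onz(c,tip,5)[:2]; 
    m=np.zeros_like(w); u=(np.array(tab)+tip)//2; m[u[1]-35:u[1]+35,u[0]-35:u[0]+35]=1; m&=w
    if nm=='M': pass
    p,f=fit_shim(c,m,np.array([*a,np.arctan2(*(b-a)[::-1])]))
    print(nm,p.round(3),round(f,3),m.sum())
# plate & lug
for px in ((283,267),(374,242),(264,195)): print('plate',onz(c,px,8).round(1))
cv2.imwrite('pics/topz.png',cv2.resize(im[60:280,225:390,::-1],None,fx=3.6,fy=2.7*1.333/1.0 if 0 else 2.7,interpolation=cv2.INTER_CUBIC))
r=Ro.from_quat(ctrl.state()['orientation']).as_matrix(); print(r.round(2))
E
```

```text
L [ 5.40301e+02  3.59729e+02 -4.21000e-01] 0.072 738
M [408.182 232.472   0.419] 0.078 766
R [ 4.24252e+02 -3.32910e+02  4.10000e-01] 0.088 784
plate [497.1  36.9   8. ]
plate [ 543.5 -149.9    8. ]
plate [648.   73.6   8. ]
[[-0.   -0.27 -0.96]
 [ 0.   -0.96  0.27]
 [-1.   -0.    0.  ]]
```

```bash
python3 - <<'E'
import cv2
im=cv2.imread('pics/top0.png'); cv2.imwrite('pics/topz.png',cv2.resize(im[160:280,240:390],None,fx=5,fy=5,interpolation=cv2.INTER_CUBIC))
E
```

```text
(no output)
```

View pics/topz.png

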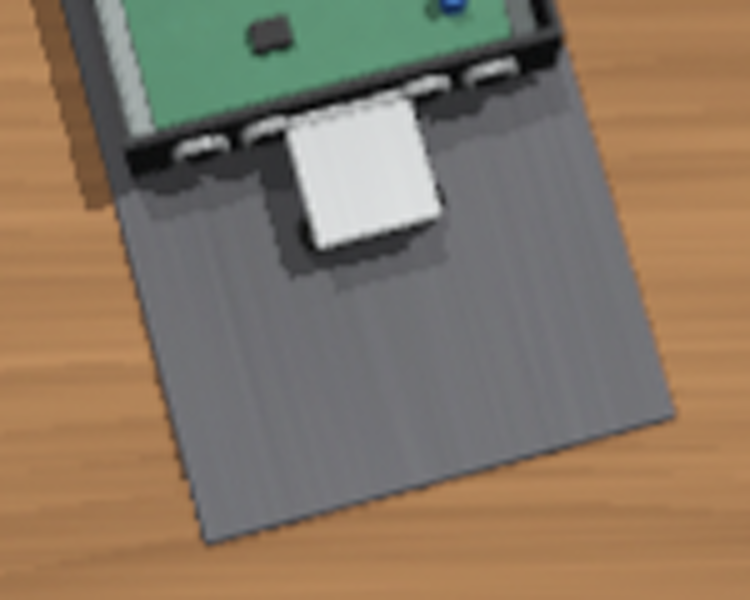

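The zoomed crop shows the plate's front corners at (281.5,268.7) and (374.9,242.9). The lug's front corners are at (303.5,209.9) and (327.9,202.3).

```bash
python3 - <<'E'
from h import *
c=cam('top')
f=lambda u,z: onz(c,(240+u[0]/5-.4,160+u[1]/5-.4),z)[:2]
A,B,L,R_=f((208,543),8),f((675,415),8),f((118,200),8),f((560,50),8)
print(A,B,np.linalg.norm(A-B)); d=A-B; y=d/np.linalg.norm(d); x=np.array([y[1],-y[0]]); print('yaw front',np.arctan2(x[1],x[0]))
e=L-A; print('yaw left',np.arctan2(e[1],e[0])); e=R_-B; print('yaw right',np.arctan2(e[1],e[0]))
fr=[f((318,250),58),f((440,212),58)]; bk=[f((288,125),58),f((408,98),58)]
e=sum(bk)-sum(fr);print('lug',fr,bk,'yaw',np.arctan2(e[1],e[0]),np.linalg.norm(fr[0]-fr[1]))
mid=sum(fr)/2; a=np.arctan2(x[1],x[0]); X=np.array([np.cos(a),np.sin(a)]);Y=np.array([-X[1],X[0]])
print('foot from lug',mid+13*X,'from plate mid',(A+B)/2+110*X, 'front edge to lugfront',(mid-A)@X, (mid-(A+B)/2)@Y)
E
```

```text
[494.75383106  40.57369731] [ 542.18488042 -151.07083003] 197.42676947134422
yaw front 0.24261956641171345
yaw left 0.23783131478837743
yaw right 0.2564424233551722
lug [array([603.71956561,  -7.18685907]), array([617.82839241, -55.66306026])] [array([654.81692531,   3.5006305 ]), array([664.69635326, -44.4397837 ])] yaw 0.22003711495930442 50.48763289708696
foot from lug [623.39323456 -28.30175787] from plate mid [625.2476719  -28.82147421] front edge to lugfront 95.32473541094657 0.9500165672642039
```

Request:
play_rows([
  {"fingers": 0, "dp": [0.03, -0.024, -0.008], "rotation": [0, 0, -0.025]},
  {"fingers": 0, "dp": [0.03, -0.024, -0.008], "rotation": [0, 0, -0.025]},
  {"fingers": 0, "dp": [0.03, -0.024, -0.008], "rotation": [0, 0, -0.025]},
  {"fingers": 0, "dp": [0.03, -0.024, -0.008], "rotation": [0, 0, -0.025]},
  {"fingers": 0, "dp": [0.03, -0.024, -0.008], "rotation": [0, 0, -0.025]},
  {"fingers": 0, "dp": [0.03, -0.024, -0.008], "rotation": [0, 0, -0.022]},
  {"fingers": 0, "dp": [0.03, -0.024, -0.008], "rotation": [0, 0, 0]},
  {"fingers": 0, "dp": [0.03, -0.024, -0.008], "rotation": [0, 0, 0]},
  {"fingers": 0, "dp": [0.03, -0.024, -0.008], "rotation": [0, 0, 0]},
  {"fingers": 0, "dp": [0.03, -0.024, -0.008], "rotation": [0, 0, 0]},
  {"fingers": 0, "dp": [0.03, -0.024, -0.008], "rotation": [0, 0, 0]},
  {"fingers": 0, "dp": [0.025, -0.024, -0.008], "rotation": [0, 0, 0]},
])

```text
clock: 2.15
tool_pos: [548.2, 353.7, 129.8]
orientation: [0.693, -0.144, -0.691, -0.15]
contact_force: [0.2, 0.4, -0.3]
gripper_width: 43.7
```

```bash
cat >> h.py <<'E'
def yaw(st):
    y=Ro.from_quat(st['orientation']).as_matrix()[:,1]; a=np.arctan2(y[1],y[0])-np.pi/2
    return (a+np.pi/2)%np.pi-np.pi/2
def tilt(st):
    x=Ro.from_quat(st['orientation']).as_matrix()[:,0]; return np.cross(x,[0,0,-1])
def delta(x,y,z,a):
    st=ctrl.state(); print('now',st['tool_pos'].round(1),'yaw',round(yaw(st),4),'F',st['contact_force'].round(1),'delta',(np.array([x,y,z])-st['tool_pos']).round(1),'dyaw',round(a-yaw(st),4),'tilt',tilt(st).round(4),'t',st['clock'])
E
python3 - <<'E'
from h import *
st=ctrl.state(); im=ctrl.get_image('wrist'); save(im,'w1.png'); c=cam('wrist',st)
delta(540.3,359.7,9,-.421)
w=white(im).astype(np.uint8); r=shim_mask(c,(540.3,359.7,-.421)); near=cv2.dilate((r>0).astype(np.uint8),np.ones((31,31)))
m=w&near; print(r.sum(),m.sum()); p,f=fit_shim(c,m,np.array([540.3,359.7,-.421])); print(p.round(3),f)
o=im.copy(); o[...,0]=np.maximum(o[...,0],(shim_mask(c,p)*255).astype(np.uint8)); save(o,'w1o.png')
E
```

```text
now [550.6 349.  127.7] yaw -0.4219 F [ 2.5 -1.6 -0.7] delta [ -10.3   10.7 -118.7] dyaw 0.0009 tilt [-0.0053  0.0023  0.    ] t 2.2
4252.4375 4481
[ 5.42953e+02  3.59031e+02 -4.22000e-01] 0.05102282762527466
```

View pics/w1o.png

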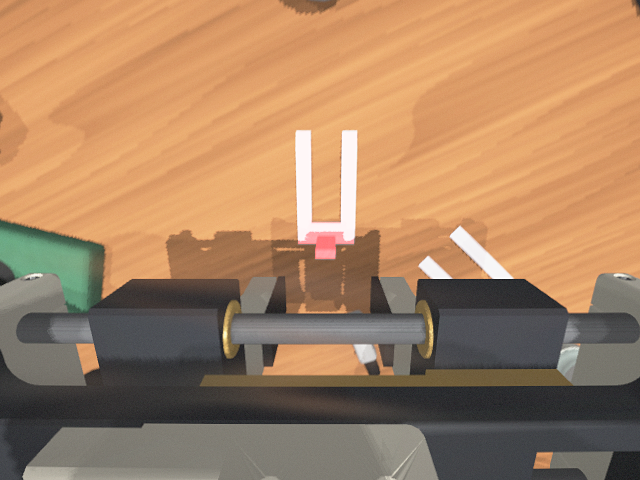

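Overlay: the wrist fit sits on the shim, with its tab at about (325,245). Descending.

Request:
play_rows([
  {"fingers": 0, "dp": [-0.004, 0.005, -0.02], "rotation": [0.003, -0.001, 0]},
  {"fingers": 0, "dp": [-0.004, 0.005, -0.03], "rotation": [0.003, -0.001, 0]},
  {"fingers": 0, "dp": [0, 0, -0.025], "rotation": [0, 0, 0]},
  {"fingers": 0, "dp": [0, 0, -0.015], "rotation": [0, 0, 0]},
  {"fingers": 0, "dp": [0, 0, 0], "rotation": [0, 0, 0]},
])

```text
clock: 2.62
tool_pos: [547.4, 354.4, 35.1]
orientation: [0.692, -0.146, -0.689, -0.157]
contact_force: [-0.8, 0.1, -0.5]
gripper_width: 43.6
```

```bash
python3 -c "
from h import *
delta(542,359.4,10,-.4215)"
```

```text
now [547.4 354.4  35.1] yaw -0.4315 F [-0.8  0.1 -0.5] delta [ -5.4   5.  -25.1] dyaw 0.01 tilt [-0.0134  0.0074  0.    ] t 2.6167
```

Request:
play_rows([
  {"fingers": 0, "dp": [-0.0055, 0.005, 0], "rotation": [-0.013, 0.007, 0.01]},
  {"fingers": 0, "dp": [0, 0, -0.012], "rotation": [0, 0, 0]},
  {"fingers": 0, "dp": [0, 0, -0.01], "rotation": [0, 0, 0]},
  {"fingers": 0, "dp": [0, 0, -0.003], "rotation": [0, 0, 0]},
  {"fingers": 0, "dp": [0, 0, 0], "rotation": [0, 0, 0]},
])

```text
clock: 3.03
tool_pos: [542.4, 361.8, 10.7]
orientation: [0.692, -0.146, -0.691, -0.148]
contact_force: [1.0, -0.8, -0.2]
gripper_width: 43.7
```

```bash
python3 -c "
from h import *
delta(542,359.4,10,-.4215)"
```

```text
now [542.4 361.8  10.7] yaw -0.419 F [ 1.  -0.8 -0.2] delta [-0.4 -2.4 -0.7] dyaw -0.0025 tilt [-0.0012  0.0022  0.    ] t 3.0333
```

Request:
play_rows([
  {"fingers": 0, "dp": [0, -0.002, -0.001], "rotation": [0, 0, 0]},
  {"fingers": -1, "dp": [0, 0, 0], "rotation": [0, 0, 0]},
  {"fingers": -1, "dp": [0, 0, 0], "rotation": [0, 0, 0]},
  {"fingers": -1, "dp": [0, 0, 0], "rotation": [0, 0, 0]},
  {"fingers": -1, "dp": [0, 0, 0], "rotation": [0, 0, 0]},
  {"fingers": -1, "dp": [0, 0, 0], "rotation": [0, 0, 0]},
  {"fingers": -1, "dp": [0, 0, 0], "rotation": [0, 0, 0]},
])

```text
clock: 3.62
tool_pos: [543.5, 360.4, 12.0]
orientation: [0.693, -0.145, -0.69, -0.149]
contact_force: [-0.1, -0.8, -1.2]
gripper_width: 15.6
```

```bash
python3 -c "
from h import *
delta(542,359.4,10,-.4215)
X=np.array([np.cos(.243),np.sin(.243)]);L=np.array([624.5,-28.6]);print(L-X*130,L-X*52)"
```

```text
now [543.5 360.4  12. ] yaw -0.4189 F [-0.1 -0.8 -1.2] delta [-1.5 -1.  -2. ] dyaw -0.0026 tilt [-0.0038  0.0047  0.    ] t 3.6167
[498.31933539 -59.88002362] [574.02773415 -41.11200945]
```

Request:
play_rows([
  {"fingers": -1, "dp": [0, 0, 0.02], "rotation": [0, 0, 0]},
  {"fingers": -1, "dp": [0, 0, 0.035], "rotation": [0, 0, 0]},
  {"fingers": -1, "dp": [0, -0.02, 0.03], "rotation": [0, 0, 0.03]},
  {"fingers": -1, "dp": [-0.004, -0.037, 0], "rotation": [0, 0, 0.07]},
  {"fingers": -1, "dp": [-0.004, -0.037, 0], "rotation": [0, 0, 0.07]},
  {"fingers": -1, "dp": [-0.004, -0.037, 0], "rotation": [0, 0, 0.07]},
  {"fingers": -1, "dp": [-0.004, -0.037, 0], "rotation": [0, 0, 0.07]},
  {"fingers": -1, "dp": [-0.004, -0.037, 0], "rotation": [0, 0, 0.07]},
  {"fingers": -1, "dp": [-0.004, -0.037, 0], "rotation": [0, 0, 0.07]},
  {"fingers": -1, "dp": [-0.004, -0.037, 0], "rotation": [0, 0, 0.07]},
  {"fingers": -1, "dp": [-0.004, -0.037, 0], "rotation": [0, 0, 0.06]},
  {"fingers": -1, "dp": [-0.004, -0.037, 0], "rotation": [0, 0, 0.05]},
  {"fingers": -1, "dp": [-0.004, -0.03, 0], "rotation": [0, 0, 0.02]},
  {"fingers": -1, "dp": [0, -0.01, 0], "rotation": [0, 0, 0]},
  {"fingers": -1, "dp": [0, 0, 0], "rotation": [0, 0, 0]},
  {"fingers": -1, "dp": [0, 0, 0], "rotation": [0, 0, 0]},
])

```text
clock: 4.95
tool_pos: [497.1, -48.3, 101.6]
orientation: [0.704, 0.097, -0.698, 0.091]
contact_force: [-0.1, 0.8, -0.0]
gripper_width: 15.6
```

```bash
python3 - <<'E'
from h import *
delta(498.3,-59.9,50,.243)
st=ctrl.state(); im=ctrl.get_image('wrist'); save(im,'w2.png'); c=cam('wrist',st)
p0=np.array([*st['tool_pos'][:2],yaw(st)]); z=st['tool_pos'][2]-12
r=shim_mask(c,p0,z); near=cv2.dilate((r>0).astype(np.uint8),np.ones((25,25)))
m=white(im).astype(np.uint8)&near; p,f=fit_shim(c,m,p0,z); print('in hand',p0.round(3),p.round(3),f)
X=np.array([np.cos(.243),np.sin(.243)]);Y=np.array([-X[1],X[0]]);L=np.array([624.5,-28.6])
pts=[[*(L-13*X+s*25*Y),58] for s in(1,-1)]+[[*(L-110*X+s*100*Y),8] for s in(1,-1)]
o=im.copy(); o[...,0]=np.maximum(o[...,0],(shim_mask(c,p,z)*255).astype(np.uint8))
for q in proj(c,pts): cv2.drawMarker(o,tuple(int(v) for v in q),(255,0,0),0,12,1)
save(o,'w2o.png')
E
```

```text
now [497.1 -48.3 101.6] yaw 0.2671 F [-0.1  0.8 -0. ] delta [  1.2 -11.6 -51.6] dyaw -0.0241 tilt [-0.0089  0.0079  0.    ] t 4.95
in hand [ 4.97056e+02 -4.83050e+01  2.67000e-01] [ 4.96348e+02 -4.93840e+01  2.61000e-01] 0.3829975724220276
```

View pics/w2o.png

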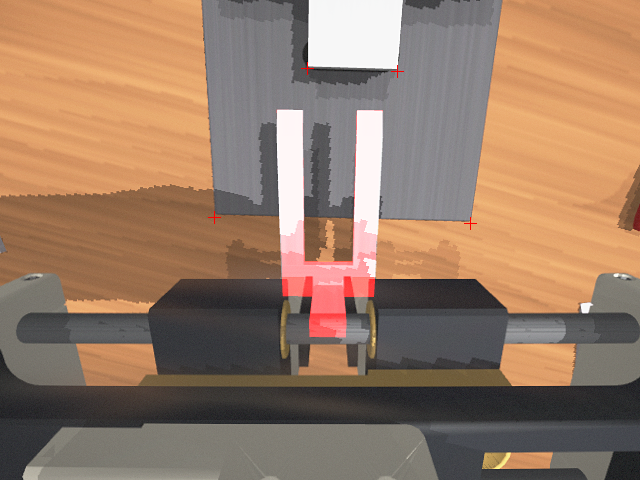

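The overlay matches: the shim is straight in the grip, and the lug and plate corner markers land on the picture's corners within about 3 px. Lowering in front of the foot.

Request:
play_rows([
  {"fingers": -1, "dp": [0.001, -0.006, -0.02], "rotation": [-0.009, 0.008, -0.024]},
  {"fingers": -1, "dp": [0, -0.006, -0.025], "rotation": [0, 0, 0]},
  {"fingers": -1, "dp": [0, 0, -0.02], "rotation": [0, 0, 0]},
  {"fingers": -1, "dp": [0, 0, -0.006], "rotation": [0, 0, 0]},
  {"fingers": -1, "dp": [0, 0, 0], "rotation": [0, 0, 0]},
  {"fingers": -1, "dp": [0, 0, 0], "rotation": [0, 0, 0]},
])

```text
clock: 5.5
tool_pos: [501.8, -54.5, 30.4]
orientation: [0.704, 0.088, -0.7, 0.088]
contact_force: [-0.9, -0.1, -0.8]
gripper_width: 15.6
```

```bash
python3 -c "
from h import *
delta(498.3,-59.9,22,.243)"
```

```text
now [501.8 -54.5  30.4] yaw 0.2488 F [-0.9 -0.1 -0.8] delta [-3.5 -5.4 -8.4] dyaw -0.0058 tilt [-0.0004  0.0054  0.    ] t 5.5
```

Request:
play_rows([
  {"fingers": -1, "dp": [0.001, -0.0045, -0.003], "rotation": [0, 0.005, -0.005]},
  {"fingers": -1, "dp": [0, 0, -0.003], "rotation": [0, 0, 0]},
  {"fingers": -1, "dp": [0, 0, 0], "rotation": [0, 0, 0]},
  {"fingers": -1, "dp": [0, 0, 0], "rotation": [0, 0, 0]},
])

```text
clock: 5.83
tool_pos: [505.5, -57.6, 26.9]
orientation: [0.703, 0.087, -0.7, 0.087]
contact_force: [0.1, -0.3, -0.7]
gripper_width: 15.9
```

```bash
cat >> h.py <<'E'
A=.243; LX=np.array([np.cos(A),np.sin(A)]); LY=np.array([-LX[1],LX[0]]); LL=np.array([624.5,-28.6])
def loc(msg=''):
    st=ctrl.state(); d=st['tool_pos'][:2]-LL; F=st['contact_force']
    print(msg,'local',round(d@LX,1),round(d@LY,1),'z',round(st['tool_pos'][2],1),'yaw',round(yaw(st),4),'F',F.round(1),'Fx',round(F[:2]@LX,1),'tilt',tilt(st).round(4),'t',round(st['clock'],2),'w',round(st['gripper_width'],1))
E
python3 -c "
from h import *
loc()"
```

```text
local -122.5 0.5 z 26.9 yaw 0.2461 F [ 0.1 -0.3 -0.7] Fx 0.1 tilt [-0.0013  0.0047  0.    ] t 5.83 w 15.9
```

Request:
play_rows([
  {"fingers": -1, "dp": [-0.001, 0, -0.003], "rotation": [0, 0.004, -0.003]},
  {"fingers": -1, "dp": [0, 0, -0.002], "rotation": [0, 0, 0]},
  {"fingers": -1, "dp": [0, 0, -0.001], "rotation": [0, 0, 0]},
])

```text
clock: 6.08
tool_pos: [505.3, -57.5, 21.9]
orientation: [0.703, 0.086, -0.701, 0.085]
contact_force: [-0.2, -0.9, -1.0]
gripper_width: 15.9
```

```bash
python3 -c "
from h import *
loc()"
```

```text
local -122.6 0.6 z 21.9 yaw 0.2424 F [-0.2 -0.9 -1. ] Fx -0.4 tilt [-0.002   0.0031  0.    ] t 6.08 w 15.9
```

Request:
play_rows([
  {"fingers": -1, "dp": [0, 0, -0.001], "rotation": [0, 0.002, 0]},
  {"fingers": -1, "dp": [0, 0, -0.001], "rotation": [0, 0, 0]},
])

```text
clock: 6.25
tool_pos: [505.3, -57.6, 19.7]
orientation: [0.702, 0.086, -0.701, 0.085]
contact_force: [-0.9, 1.2, -0.3]
gripper_width: 15.4
```

```bash
python3 -c "
from h import *
loc()"
```

```text
local -122.7 0.6 z 19.7 yaw 0.2423 F [-0.9  1.2 -0.3] Fx -0.6 tilt [-0.0021  0.001   0.    ] t 6.25 w 15.4
```

Request:
play_rows([
  {"fingers": -1, "dp": [0.006, 0.0015, -0.001], "rotation": [0, 0, 0]},
  {"fingers": -1, "dp": [0.006, 0.0015, -0.0005], "rotation": [0, 0, 0]},
  {"fingers": -1, "dp": [0.005, 0.0012, 0], "rotation": [0, 0, 0]},
  {"fingers": -1, "dp": [0.003, 0.0007, 0], "rotation": [0, 0, 0]},
])

```text
clock: 6.58
tool_pos: [520.5, -54.9, 19.8]
orientation: [-0.699, -0.085, 0.705, -0.085]
contact_force: [0.4, -0.0, -0.7]
gripper_width: 15.9
```

```bash
python3 -c "
from h import *
loc()"
```

```text
local -107.3 -0.5 z 19.8 yaw 0.2421 F [ 0.4 -0.  -0.7] Fx 0.4 tilt [ 0.0011 -0.008   0.    ] t 6.58 w 15.9
```

Request:
play_rows([
  {"fingers": -1, "dp": [0.005, 0.0015, 0], "rotation": [0.001, -0.006, 0]},
  {"fingers": -1, "dp": [0.004, 0.001, 0], "rotation": [0, 0, 0]},
  {"fingers": -1, "dp": [0.004, 0.001, 0], "rotation": [0, 0, 0]},
  {"fingers": -1, "dp": [0.004, 0.001, 0], "rotation": [0, 0, 0]},
])

```text
clock: 6.92
tool_pos: [539.1, -49.9, 19.4]
orientation: [-0.702, -0.085, 0.702, -0.085]
contact_force: [-1.2, 0.7, 3.0]
gripper_width: 15.4
```

```bash
python3 -c "
from h import *
loc()"
```

```text
local -88.0 -0.1 z 19.4 yaw 0.242 F [-1.2  0.7  3. ] Fx -1.0 tilt [-0.0002 -0.0013 -0.    ] t 6.92 w 15.4
```

Request:
play_rows([
  {"fingers": -1, "dp": [0.004, 0.001, 0], "rotation": [0, 0, 0]},
  {"fingers": -1, "dp": [0.004, 0.001, 0], "rotation": [0, 0, 0]},
  {"fingers": -1, "dp": [0.003, 0.0008, 0], "rotation": [0, 0, 0]},
])

```text
clock: 7.17
tool_pos: [550.8, -47.0, 19.4]
orientation: [-0.701, -0.085, 0.703, -0.085]
contact_force: [-0.8, -0.5, 2.0]
gripper_width: 15.8
```

```bash
python3 -c "
from h import *
loc()"
```

```text
local -76.0 -0.1 z 19.4 yaw 0.2422 F [-0.8 -0.5  2. ] Fx -0.9 tilt [ 0.0005 -0.0029  0.    ] t 7.17 w 15.8
```

Request:
play_rows([
  {"fingers": -1, "dp": [0.005, 0.0012, 0], "rotation": [0, 0, 0]},
  {"fingers": -1, "dp": [0.005, 0.0012, 0], "rotation": [0, 0, 0]},
  {"fingers": -1, "dp": [0.004, 0.001, 0], "rotation": [0, 0, 0]},
  {"fingers": -1, "dp": [0.004, 0.001, 0], "rotation": [0, 0, 0]},
])

```text
clock: 7.5
tool_pos: [570.6, -42.2, 19.4]
orientation: [-0.701, -0.085, 0.703, -0.085]
contact_force: [-1.1, -0.1, 3.1]
gripper_width: 15.4
```

```bash
python3 -c "
from h import *
loc()"
```

```text
local -55.6 -0.2 z 19.4 yaw 0.2421 F [-1.1 -0.1  3.1] Fx -1.1 tilt [ 0.0005 -0.003   0.    ] t 7.5 w 15.4
```

Request:
play_rows([
  {"fingers": -1, "dp": [0.0035, 0.001, 0], "rotation": [0, 0, 0]},
  {"fingers": -1, "dp": [0, 0, 0], "rotation": [0, 0, 0]},
  {"fingers": -0.3, "dp": [0, 0, 0], "rotation": [0, 0, 0]},
  {"fingers": -0.3, "dp": [0, 0, 0], "rotation": [0, 0, 0]},
  {"fingers": -0.3, "dp": [0, 0, 0], "rotation": [0, 0, 0]},
])

```text
clock: 7.92
tool_pos: [576.3, -40.5, 19.0]
orientation: [-0.701, -0.085, 0.702, -0.085]
contact_force: [0.1, -0.3, 0.6]
gripper_width: 28.4
```

```bash
python3 -c "
from h import *
loc()"
```

```text
local -49.7 0.1 z 19.0 yaw 0.2423 F [ 0.1 -0.3  0.6] Fx 0.1 tilt [ 0.0001 -0.0014  0.    ] t 7.92 w 28.4
```

Request:
play_rows([
  {"fingers": -0.3, "dp": [0, 0, 0.025], "rotation": [0, 0, 0]},
  {"fingers": -0.3, "dp": [0, 0, 0.03], "rotation": [0, 0, 0]},
  {"fingers": -1, "dp": [0, 0, 0.015], "rotation": [0, 0, 0]},
  {"fingers": -1, "dp": [0.018, 0.0045, 0], "rotation": [0, 0, 0]},
  {"fingers": -1, "dp": [0.018, 0.0045, 0], "rotation": [0, 0, 0]},
  {"fingers": -1, "dp": [0.01, 0.0025, 0], "rotation": [0, 0, 0]},
  {"fingers": -1, "dp": [0, 0, -0.005], "rotation": [0, 0, 0]},
  {"fingers": -1, "dp": [0, 0, -0.002], "rotation": [0, 0, 0]},
])

```text
clock: 8.58
tool_pos: [621.4, -28.9, 84.9]
orientation: [-0.701, -0.085, 0.703, -0.085]
contact_force: [-0.8, -0.2, -0.9]
gripper_width: 1.1
```

```bash
python3 -c "
from h import *
loc()"
```

```text
local -3.1 0.5 z 84.9 yaw 0.2415 F [-0.8 -0.2 -0.9] Fx -0.8 tilt [-0.0006 -0.0021 -0.    ] t 8.58 w 1.1
```

Request:
play_rows([
  {"fingers": -1, "dp": [0.002, 0, -0.01], "rotation": [0, 0, 0]},
  {"fingers": -1, "dp": [0, 0, -0.009], "rotation": [0, 0, 0]},
  {"fingers": -1, "dp": [0, 0, -0.003], "rotation": [0, 0, 0]},
  {"fingers": -1, "dp": [0, 0, 0], "rotation": [0, 0, 0]},
])

```text
clock: 8.92
tool_pos: [619.6, -29.7, 57.7]
orientation: [-0.699, -0.085, 0.705, -0.085]
contact_force: [-0.8, -0.9, 0.1]
gripper_width: 0.5
```

```bash
python3 -c "
from h import *
loc()"
```

```text
local -5.0 0.1 z 57.7 yaw 0.2405 F [-0.8 -0.9  0.1] Fx -1.0 tilt [ 0.     -0.0076  0.    ] t 8.92 w 0.5
```

Near contact; press in small steps to get the give.

Request:
play_rows([
  {"fingers": -1, "dp": [0.003, 0.001, -0.001], "rotation": [0, -0.005, 0]},
  {"fingers": -1, "dp": [0, 0, -0.001], "rotation": [0, 0, 0]},
])

```text
clock: 9.08
tool_pos: [621.9, -28.9, 54.7]
orientation: [-0.701, -0.085, 0.703, -0.085]
contact_force: [0.8, 0.9, 1.1]
gripper_width: 0.2
```

Request:
play_rows([
  {"fingers": -1, "dp": [0, 0, -0.001], "rotation": [0, 0, 0]},
  {"fingers": -1, "dp": [0, 0, -0.001], "rotation": [0, 0, 0]},
])

```text
clock: 9.25
tool_pos: [621.6, -29.0, 53.2]
orientation: [-0.701, -0.085, 0.703, -0.085]
contact_force: [-3.6, 0.6, 9.2]
gripper_width: 0.5
```

Request:
play_rows([
  {"fingers": -1, "dp": [0, 0, -0.001], "rotation": [0, 0, 0]},
  {"fingers": -1, "dp": [0, 0, -0.001], "rotation": [0, 0, 0]},
])

```text
clock: 9.42
tool_pos: [621.6, -29.0, 53.2]
orientation: [-0.701, -0.085, 0.703, -0.085]
contact_force: [-4.1, 1.2, 7.2]
gripper_width: 0.5
```

Request:
play_rows([
  {"fingers": -1, "dp": [0, 0, -0.0015], "rotation": [0, 0, 0]},
  {"fingers": -1, "dp": [0, 0, -0.0015], "rotation": [0, 0, 0]},
])

```text
clock: 9.58
tool_pos: [621.6, -29.0, 53.2]
orientation: [-0.701, -0.085, 0.703, -0.086]
contact_force: [-5.1, 2.2, 11.7]
gripper_width: 0.4
```

Request:
play_rows([
  {"fingers": -1, "dp": [0, 0, 0.001], "rotation": [0, 0, 0]},
  {"fingers": -1, "dp": [0, 0, 0], "rotation": [0, 0, 0]},
])

```text
clock: 9.75
tool_pos: [622.5, -28.8, 55.7]
orientation: [0.702, 0.085, -0.702, 0.086]
contact_force: [0.7, 0.0, 0.4]
gripper_width: 0.1
```

Request:
play_rows([
  {"fingers": -1, "dp": [0, 0, 0.0007], "rotation": [0, 0, 0]},
  {"fingers": -1, "dp": [0, 0, 0], "rotation": [0, 0, 0]},
])

```text
clock: 9.92
tool_pos: [622.7, -28.7, 56.8]
orientation: [0.703, 0.085, -0.701, 0.086]
contact_force: [-0.9, -0.1, -0.6]
gripper_width: 0.2
```

Request:
play_rows([
  {"fingers": -1, "dp": [0, 0, 0.0007], "rotation": [0, 0, 0]},
  {"fingers": -1, "dp": [0, 0, 0], "rotation": [0, 0, 0]},
])

```text
clock: 10.08
tool_pos: [622.7, -28.7, 57.2]
orientation: [0.702, 0.085, -0.701, 0.086]
contact_force: [-0.2, 0.2, -0.3]
gripper_width: 0.4
```

Request:
play_rows([
  {"fingers": -1, "dp": [0, 0, -0.001], "rotation": [0, 0, 0]},
  {"fingers": -1, "dp": [0, 0, -0.0005], "rotation": [0, 0, 0]},
])

```text
clock: 10.25
tool_pos: [622.6, -28.7, 55.4]
orientation: [0.702, 0.085, -0.702, 0.086]
contact_force: [-1.3, 0.8, 0.9]
gripper_width: 0.3
```

Request:
play_rows([
  {"fingers": -1, "dp": [0, 0, -0.0004], "rotation": [0, 0, 0]},
])

```text
clock: 10.33
tool_pos: [622.5, -28.8, 54.8]
orientation: [0.702, 0.085, -0.702, 0.086]
contact_force: [-0.2, -0.2, 0.5]
gripper_width: 0.5
```

Request:
play_rows([
  {"fingers": -1, "dp": [0, 0, -0.0004], "rotation": [0, 0, 0]},
])

```text
clock: 10.42
tool_pos: [622.4, -28.8, 54.3]
orientation: [0.702, 0.085, -0.702, 0.086]
contact_force: [-0.5, 1.5, 3.0]
gripper_width: 0.4
```

Request:
play_rows([
  {"fingers": -1, "dp": [0, 0, -0.0004], "rotation": [0, 0, 0]},
])

```text
clock: 10.5
tool_pos: [622.3, -28.9, 54.0]
orientation: [0.702, 0.085, -0.702, 0.086]
contact_force: [-2.1, -0.3, 3.5]
gripper_width: 0.4
```

Request:
play_rows([
  {"fingers": -1, "dp": [0, 0, -0.0004], "rotation": [0, 0, 0]},
])

```text
clock: 10.58
tool_pos: [622.2, -28.9, 53.7]
orientation: [0.702, 0.085, -0.702, 0.086]
contact_force: [-2.2, 1.2, 3.7]
gripper_width: 0.4
```

Request:
play_rows([
  {"fingers": -1, "dp": [0, 0, -0.0004], "rotation": [0, 0, 0]},
])

```text
clock: 10.67
tool_pos: [622.2, -28.9, 53.5]
orientation: [0.702, 0.085, -0.702, 0.086]
contact_force: [-2.0, 1.1, 4.8]
gripper_width: 0.5
```

Request:
play_rows([
  {"fingers": -1, "dp": [0, 0, -0.0004], "rotation": [0, 0, 0]},
])

```text
clock: 10.75
tool_pos: [622.1, -28.9, 53.3]
orientation: [0.702, 0.085, -0.702, 0.086]
contact_force: [-1.9, 1.4, 5.9]
gripper_width: 0.7
```

Request:
play_rows([
  {"fingers": -1, "dp": [0, 0, -0.0004], "rotation": [0, 0, 0]},
])

```text
clock: 10.83
tool_pos: [622.1, -28.9, 53.3]
orientation: [0.702, 0.085, -0.702, 0.086]
contact_force: [-2.8, 0.9, 7.6]
gripper_width: 0.2
```

Request:
play_rows([
  {"fingers": -1, "dp": [0, 0, -0.0004], "rotation": [0, 0, 0]},
])

```text
clock: 10.92
tool_pos: [622.2, -28.9, 53.3]
orientation: [0.702, 0.085, -0.702, 0.086]
contact_force: [-3.7, 0.0, 6.9]
gripper_width: 0.2
```

Request:
play_rows([
  {"fingers": -1, "dp": [0, 0, -0.0004], "rotation": [0, 0, 0]},
])

```text
clock: 11.0
tool_pos: [622.1, -28.9, 53.3]
orientation: [0.702, 0.085, -0.702, 0.086]
contact_force: [-3.1, 0.9, 6.5]
gripper_width: 0.4
```

Request:
play_rows([
  {"fingers": -1, "dp": [0, 0, -0.0004], "rotation": [0, 0, 0]},
])

```text
clock: 11.08
tool_pos: [622.2, -28.9, 53.3]
orientation: [0.702, 0.085, -0.702, 0.086]
contact_force: [-1.9, -0.0, 5.5]
gripper_width: 0.5
```

Request:
play_rows([
  {"fingers": -1, "dp": [0, 0, -0.0004], "rotation": [0, 0, 0]},
])

```text
clock: 11.17
tool_pos: [622.2, -28.9, 53.3]
orientation: [0.702, 0.085, -0.702, 0.086]
contact_force: [-3.2, 0.3, 5.9]
gripper_width: 0.6
```

The lug gives about 2 mm at 2 N/mm and then stops hard at z 53.3, so a second shim is needed.

Request:
play_rows([
  {"fingers": -0.5, "dp": [0, 0, 0.025], "rotation": [0, 0, 0]},
  {"fingers": 0, "dp": [-0.01, 0, 0.03], "rotation": [0, 0, 0]},
  {"fingers": 0, "dp": [-0.025, 0.03, 0], "rotation": [0, 0, 0.03]},
  {"fingers": 0, "dp": [-0.025, 0.032, 0], "rotation": [0, 0, 0.03]},
  {"fingers": 0, "dp": [-0.025, 0.032, 0], "rotation": [0, 0, 0.03]},
  {"fingers": 0, "dp": [-0.025, 0.032, 0], "rotation": [0, 0, 0.03]},
  {"fingers": 0, "dp": [-0.025, 0.032, 0], "rotation": [0, 0, 0.03]},
  {"fingers": 0, "dp": [-0.025, 0.032, 0], "rotation": [0, 0, 0.02]},
  {"fingers": 0, "dp": [-0.025, 0.032, 0], "rotation": [0, 0, 0]},
  {"fingers": 0, "dp": [-0.017, 0.02, 0], "rotation": [0, 0, 0]},
  {"fingers": 0, "dp": [0, 0, 0], "rotation": [0, 0, 0]},
  {"fingers": 0, "dp": [0, 0, 0], "rotation": [0, 0, 0]},
])

```text
clock: 12.17
tool_pos: [413.5, 220.6, 108.2]
orientation: [0.694, 0.148, -0.689, 0.146]
contact_force: [0.8, 0.7, 0.1]
gripper_width: 44.2
```

```bash
python3 - <<'E'
from h import *
st=ctrl.state(); im=ctrl.get_image('wrist'); save(im,'w3.png'); c=cam('wrist',st)
p0=np.array([409.5,232,.419])
w=white(im).astype(np.uint8); r=shim_mask(c,p0); near=cv2.dilate((r>0).astype(np.uint8),np.ones((25,25)))
m=w&near; print(r.sum(),m.sum()); p,f=fit_shim(c,m,p0); print(p.round(3),f)
delta(p[0],p[1],10,p[2])
t=ctrl.get_image('top'); save(t,'top3.png'); ct=cam('top')
p1=np.array([*(LL-50.6*LX),A]); o=t.copy(); mk=shim_mask(ct,p1,8)
o[...,0]=np.maximum(o[...,0],(mk*255).astype(np.uint8))
a=np.hstack([t[160:280,250:390],o[160:280,250:390]]); save(cv2.resize(a,None,fx=2.8,fy=2.8,interpolation=cv2.INTER_CUBIC),'top3z.png')
o=im.copy(); o[...,0]=np.maximum(o[...,0],(shim_mask(c,p)*255).astype(np.uint8)); save(o,'w3o.png')
E
```

```text
5050.9375 5138
[410.272 232.799   0.416] 0.033749282360076904
now [413.9 220.3 108.2] yaw 0.4165 F [-0.2  0.7  0.1] delta [ -3.6  12.5 -98.2] dyaw -0.0009 tilt [-0.0043  0.0061  0.    ] t 12.2167
```

View pics/top3z.png

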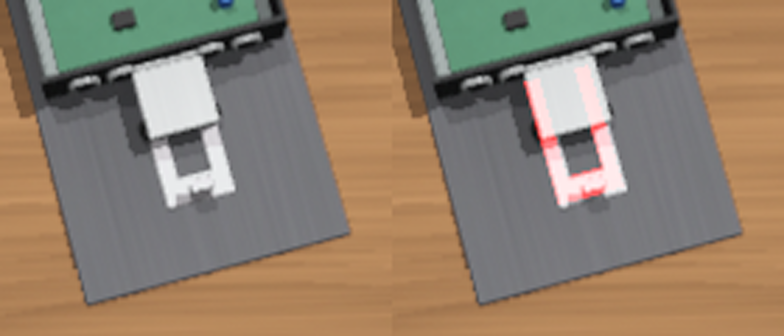

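The crop shows the first shim flat under the lug, straight, within about 1–2 mm of the model. Now to grasp the second.

Request:
play_rows([
  {"fingers": 0, "dp": [-0.002, 0.006, -0.02], "rotation": [-0.004, 0.006, 0]},
  {"fingers": 0, "dp": [-0.002, 0.006, -0.03], "rotation": [0, 0, 0]},
  {"fingers": 0, "dp": [0, 0, -0.02], "rotation": [0, 0, 0]},
  {"fingers": 0, "dp": [0, 0, 0], "rotation": [0, 0, 0]},
  {"fingers": 0, "dp": [0, 0, 0], "rotation": [0, 0, 0]},
])

```text
clock: 12.68
tool_pos: [414.8, 229.3, 37.0]
orientation: [0.694, 0.144, -0.691, 0.143]
contact_force: [-0.1, -0.2, 0.9]
gripper_width: 43.8
```

```bash
python3 -c "
from h import *
delta(410.3,232.8,10,.417)"
```

```text
now [414.8 229.3  37. ] yaw 0.408 F [-0.1 -0.2  0.9] delta [ -4.5   3.5 -27. ] dyaw 0.009 tilt [-0.0023  0.0028  0.    ] t 12.6833
```

Request:
play_rows([
  {"fingers": 0, "dp": [-0.0045, 0.0035, -0.008], "rotation": [-0.002, 0.002, 0.008]},
  {"fingers": 0, "dp": [0, 0, -0.008], "rotation": [0, 0, 0]},
  {"fingers": 0, "dp": [0, 0, -0.004], "rotation": [0, 0, 0]},
  {"fingers": 0, "dp": [0, 0, 0], "rotation": [0, 0, 0]},
])

```text
clock: 13.02
tool_pos: [412.3, 232.7, 17.6]
orientation: [0.693, 0.146, -0.691, 0.144]
contact_force: [1.4, -0.9, 0.7]
gripper_width: 43.7
```

```bash
python3 -c "
from h import *
delta(410.3,232.8,10,.417)"
```

```text
now [412.3 232.7  17.6] yaw 0.4134 F [ 1.4 -0.9  0.7] delta [-2.   0.1 -7.6] dyaw 0.0036 tilt [-0.0024  0.0028  0.    ] t 13.0167
```

Request:
play_rows([
  {"fingers": 0, "dp": [-0.002, 0, -0.004], "rotation": [0, 0.002, 0.003]},
  {"fingers": 0, "dp": [0, 0, -0.002], "rotation": [0, 0, 0]},
  {"fingers": 0, "dp": [0, 0, 0], "rotation": [0, 0, 0]},
  {"fingers": -1, "dp": [0, 0, 0], "rotation": [0, 0, 0]},
  {"fingers": -1, "dp": [0, 0, 0], "rotation": [0, 0, 0]},
  {"fingers": -1, "dp": [0, 0, 0], "rotation": [0, 0, 0]},
  {"fingers": -1, "dp": [0, 0, 0], "rotation": [0, 0, 0]},
  {"fingers": -1, "dp": [0, 0, 0], "rotation": [0, 0, 0]},
])

```text
clock: 13.68
tool_pos: [410.8, 233.8, 12.7]
orientation: [0.693, 0.148, -0.69, 0.145]
contact_force: [-0.4, 1.0, 0.0]
gripper_width: 15.7
```

```bash
python3 -c "
from h import *
delta(410.3,232.8,10,.417)
print(LL-106*LX, LL-106*LX)"
```

```text
now [410.8 233.8  12.7] yaw 0.4176 F [-0.4  1.   0. ] delta [-0.5 -1.  -2.7] dyaw -0.0006 tilt [-0.005   0.0028  0.    ] t 13.6833
[521.61422732 -54.10525003] [521.61422732 -54.10525003]
```

Request:
play_rows([
  {"fingers": -1, "dp": [0, 0, 0.02], "rotation": [0, 0, 0]},
  {"fingers": -1, "dp": [0, 0, 0.035], "rotation": [0, 0, 0]},
  {"fingers": -1, "dp": [0, -0.02, 0.03], "rotation": [0, 0, -0.02]},
  {"fingers": -1, "dp": [0.013, -0.034, 0], "rotation": [0, 0, -0.03]},
  {"fingers": -1, "dp": [0.013, -0.034, 0], "rotation": [0, 0, -0.03]},
  {"fingers": -1, "dp": [0.013, -0.034, 0], "rotation": [0, 0, -0.03]},
  {"fingers": -1, "dp": [0.013, -0.034, 0], "rotation": [0, 0, -0.03]},
  {"fingers": -1, "dp": [0.013, -0.034, 0], "rotation": [0, 0, -0.02]},
  {"fingers": -1, "dp": [0.013, -0.034, 0], "rotation": [0, 0, -0.01]},
  {"fingers": -1, "dp": [0.013, -0.03, 0], "rotation": [0, 0, 0]},
  {"fingers": -1, "dp": [0.01, -0.02, 0], "rotation": [0, 0, 0]},
  {"fingers": -1, "dp": [0, 0, 0], "rotation": [0, 0, 0]},
  {"fingers": -1, "dp": [0, 0, 0], "rotation": [0, 0, 0]},
  {"fingers": -1, "dp": [0, 0, 0], "rotation": [0, 0, 0]},
])

```text
clock: 14.85
tool_pos: [513.8, -53.5, 102.9]
orientation: [0.704, 0.087, -0.699, 0.084]
contact_force: [0.2, 0.2, -0.8]
gripper_width: 15.7
```

```bash
python3 - <<'E'
from h import *
loc(); delta(516,-55.5,45,.243)
st=ctrl.state(); im=ctrl.get_image('wrist'); save(im,'w4.png'); c=cam('wrist',st)
z=st['tool_pos'][2]-12.7
o=im.copy(); o[...,0]=np.maximum(o[...,0],(shim_mask(c,(*st['tool_pos'][:2],yaw(st)),z)*255).astype(np.uint8))
o[...,2]=np.maximum(o[...,2],(shim_mask(c,(*(LL-50.6*LX),A),8)*255).astype(np.uint8))
save(o,'w4o.png')
E
```

```text
local -113.4 2.5 z 102.9 yaw 0.2425 F [ 0.2  0.2 -0.8] Fx 0.2 tilt [-0.0052  0.0066  0.    ] t 14.85 w 15.7
now [513.8 -53.5 102.9] yaw 0.2425 F [ 0.2  0.2 -0.8] delta [  2.2  -2.  -57.9] dyaw 0.0005 tilt [-0.0052  0.0066  0.    ] t 14.85
```

View pics/w4o.png

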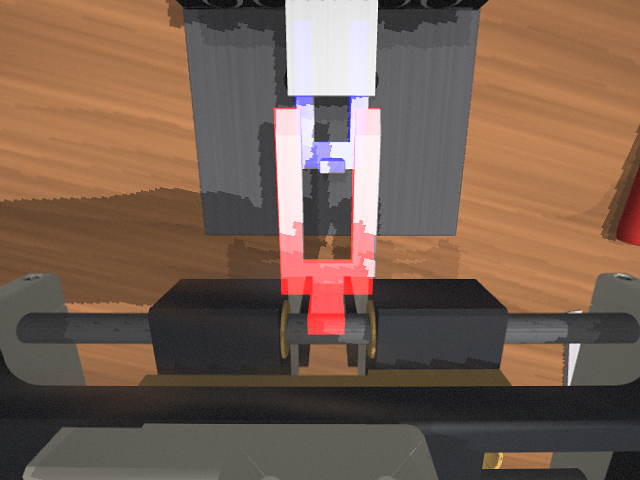

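Request:
play_rows([
  {"fingers": -1, "dp": [0.0, -0.003, 0], "rotation": [-0.005, 0.006, 0]},
  {"fingers": -1, "dp": [0, 0, -0.02], "rotation": [0, 0, 0]},
  {"fingers": -1, "dp": [0, 0, -0.015], "rotation": [0, 0, 0]},
  {"fingers": -1, "dp": [0, 0, 0], "rotation": [0, 0, 0]},
])

```text
clock: 15.23
tool_pos: [513.8, -53.1, 68.5]
orientation: [0.703, 0.088, -0.701, 0.088]
contact_force: [-0.4, 0.6, -1.5]
gripper_width: 15.5
```

```bash
python3 -c "
from h import *
loc()"
```

```text
local -113.3 2.9 z 68.5 yaw 0.2486 F [-0.4  0.6 -1.5] Fx -0.3 tilt [-0.0002  0.0029  0.    ] t 15.23 w 15.5
```

Request:
play_rows([
  {"fingers": -1, "dp": [0.001, -0.004, -0.004], "rotation": [0, 0.002, -0.005]},
  {"fingers": -1, "dp": [0, 0, -0.012], "rotation": [0, 0, 0]},
  {"fingers": -1, "dp": [0, 0, -0.008], "rotation": [0, 0, 0]},
  {"fingers": -1, "dp": [0, 0, 0], "rotation": [0, 0, 0]},
])

```text
clock: 15.57
tool_pos: [515.8, -55.3, 45.5]
orientation: [0.702, 0.087, -0.701, 0.088]
contact_force: [0.1, -0.1, -0.4]
gripper_width: 15.8
```

```bash
python3 -c "
from h import *
loc()"
```

```text
local -111.9 0.2 z 45.5 yaw 0.2481 F [ 0.1 -0.1 -0.4] Fx 0.0 tilt [0.0002 0.0019 0.    ] t 15.57 w 15.8
```

Request:
play_rows([
  {"fingers": -1, "dp": [0, 0, -0.007], "rotation": [0, 0.001, -0.004]},
  {"fingers": -1, "dp": [0, 0, -0.005], "rotation": [0, 0, 0]},
  {"fingers": -1, "dp": [0, 0, -0.003], "rotation": [0, 0, 0]},
  {"fingers": -1, "dp": [0, 0, -0.001], "rotation": [0, 0, 0]},
])

```text
clock: 15.9
tool_pos: [517.0, -54.9, 29.7]
orientation: [0.703, 0.086, -0.701, 0.086]
contact_force: [-0.7, 0.1, -1.4]
gripper_width: 15.8
```

```bash
python3 -c "
from h import *
loc()"
```

```text
local -110.7 0.4 z 29.7 yaw 0.2446 F [-0.7  0.1 -1.4] Fx -0.7 tilt [0.0001 0.0026 0.    ] t 15.9 w 15.8
```

Request:
play_rows([
  {"fingers": -1, "dp": [0, 0, -0.002], "rotation": [0, 0.002, 0]},
  {"fingers": -1, "dp": [0, 0, -0.001], "rotation": [0, 0, 0]},
  {"fingers": -1, "dp": [0, 0, -0.0007], "rotation": [0, 0, 0]},
])

```text
clock: 16.15
tool_pos: [517.2, -55.0, 25.8]
orientation: [0.702, 0.086, -0.702, 0.086]
contact_force: [-0.1, -0.8, 1.2]
gripper_width: 15.8
```

```bash
python3 -c "
from h import *
loc()"
```

```text
local -110.5 0.2 z 25.8 yaw 0.2446 F [-0.1 -0.8  1.2] Fx -0.3 tilt [0.0002 0.0007 0.    ] t 16.15 w 15.8
```

Request:
play_rows([
  {"fingers": -1, "dp": [0.004, 0.001, 0], "rotation": [0, 0, 0]},
  {"fingers": -1, "dp": [0.004, 0.001, -0.0003], "rotation": [0, 0, 0]},
  {"fingers": -1, "dp": [0.003, 0.0007, -0.0003], "rotation": [0, 0, 0]},
])

```text
clock: 16.4
tool_pos: [528.8, -52.3, 25.8]
orientation: [0.702, 0.086, -0.701, 0.086]
contact_force: [0.3, 0.3, 0.8]
gripper_width: 15.7
```

```bash
python3 -c "
from h import *
loc()"
```

```text
local -98.6 0.0 z 25.8 yaw 0.2446 F [0.3 0.3 0.8] Fx 0.3 tilt [0.0002 0.0012 0.    ] t 16.4 w 15.7
```

Tip at the foot now. Wedging in small steps and watching the force.

Request:
play_rows([
  {"fingers": -1, "dp": [0.003, 0.0007, -0.0003], "rotation": [0, 0, 0]},
  {"fingers": -1, "dp": [0.002, 0.0005, -0.0003], "rotation": [0, 0, 0]},
])

```text
clock: 16.57
tool_pos: [535.0, -50.9, 25.6]
orientation: [0.702, 0.086, -0.701, 0.086]
contact_force: [-2.7, -0.8, 5.8]
gripper_width: 15.8
```

Request:
play_rows([
  {"fingers": -1, "dp": [0.002, 0.0005, -0.0003], "rotation": [0, 0, 0]},
  {"fingers": -1, "dp": [0.002, 0.0005, -0.0003], "rotation": [0, 0, 0]},
])

```text
clock: 16.73
tool_pos: [539.0, -50.1, 25.6]
orientation: [0.702, 0.086, -0.702, 0.087]
contact_force: [-5.1, -1.0, 9.0]
gripper_width: 15.6
```

```bash
python3 -c "
from h import *
loc()"
```

```text
local -88.2 -0.3 z 25.6 yaw 0.245 F [-5.1 -1.   9. ] Fx -5.2 tilt [0.0008 0.0007 0.    ] t 16.73 w 15.6
```

Request:
play_rows([
  {"fingers": -1, "dp": [0.002, 0.0006, 0], "rotation": [0, 0, 0]},
  {"fingers": -1, "dp": [0.002, 0.0006, 0], "rotation": [0, 0, 0]},
])

```text
clock: 16.9
tool_pos: [542.1, -49.3, 25.8]
orientation: [-0.701, -0.086, 0.702, -0.087]
contact_force: [-4.2, -1.0, 4.7]
gripper_width: 16.0
```

Request:
play_rows([
  {"fingers": -1, "dp": [0.002, 0.0006, 0], "rotation": [0, 0, 0]},
  {"fingers": -1, "dp": [0.002, 0.0006, 0], "rotation": [0, 0, 0]},
])

```text
clock: 17.07
tool_pos: [543.1, -49.1, 25.6]
orientation: [-0.699, -0.085, 0.705, -0.087]
contact_force: [-10.2, -1.3, 12.1]
gripper_width: 15.4
```

```bash
python3 -c "
from h import *
loc()"
```

```text
local -84.0 -0.3 z 25.6 yaw 0.2437 F [-10.2  -1.3  12.1] Fx -10.2 tilt [ 0.0028 -0.0078  0.    ] t 17.07 w 15.4
```

Request:
play_rows([
  {"fingers": -1, "dp": [0, 0, 0.0006], "rotation": [0.002, -0.006, 0]},
])

```text
clock: 17.15
tool_pos: [543.2, -49.1, 26.2]
orientation: [-0.701, -0.086, 0.703, -0.086]
contact_force: [0.9, -0.0, -2.4]
gripper_width: 15.5
```

Request:
play_rows([
  {"fingers": -1, "dp": [0.002, 0.0006, 0.0003], "rotation": [0, 0, 0]},
])

```text
clock: 17.23
tool_pos: [543.9, -48.8, 26.0]
orientation: [-0.7, -0.086, 0.703, -0.086]
contact_force: [-5.6, -1.5, 0.6]
gripper_width: 15.7
```

Request:
play_rows([
  {"fingers": -1, "dp": [0.002, 0.0006, 0], "rotation": [0, 0, 0]},
])

```text
clock: 17.32
tool_pos: [544.3, -48.6, 25.6]
orientation: [-0.699, -0.085, 0.705, -0.086]
contact_force: [-9.4, -1.4, 9.5]
gripper_width: 15.9
```

```bash
python3 -c "
from h import *
loc()"
```

```text
local -82.6 -0.1 z 25.6 yaw 0.2426 F [-9.4 -1.4  9.5] Fx -9.4 tilt [ 0.0018 -0.0075  0.    ] t 17.32 w 15.9
```

Request:
play_rows([
  {"fingers": -1, "dp": [0.0025, 0.0006, 0.0007], "rotation": [0.001, -0.007, 0]},
  {"fingers": -1, "dp": [0.0025, 0.0006, 0.0005], "rotation": [0, -0.005, 0]},
])

```text
clock: 17.48
tool_pos: [545.5, -48.5, 25.7]
orientation: [-0.701, -0.084, 0.703, -0.086]
contact_force: [-8.5, -1.7, 4.3]
gripper_width: 15.6
```

Request:
play_rows([
  {"fingers": -1, "dp": [0.0025, 0.0006, 0.0005], "rotation": [0, -0.005, 0]},
  {"fingers": -1, "dp": [0.0025, 0.0006, 0.0005], "rotation": [0, -0.005, 0]},
])

```text
clock: 17.65
tool_pos: [545.9, -48.5, 25.7]
orientation: [-0.701, -0.083, 0.703, -0.086]
contact_force: [-9.9, -2.0, 8.3]
gripper_width: 15.7
```

```bash
python3 -c "
from h import *
loc()"
```

```text
local -81.0 -0.4 z 25.7 yaw 0.2401 F [-9.9 -2.   8.3] Fx -10.1 tilt [ 0.0043 -0.0027  0.    ] t 17.65 w 15.7
```

Request:
play_rows([
  {"fingers": -1, "dp": [0.003, 0.0008, 0.0007], "rotation": [0.003, -0.005, 0.002]},
  {"fingers": -1, "dp": [0.003, 0.0008, 0.0006], "rotation": [0, -0.005, 0]},
])

```text
clock: 17.82
tool_pos: [546.8, -48.2, 25.7]
orientation: [-0.701, -0.084, 0.703, -0.086]
contact_force: [-8.4, -3.1, 6.8]
gripper_width: 15.8
```

Request:
play_rows([
  {"fingers": -1, "dp": [0.003, 0.0008, 0.0006], "rotation": [0, -0.005, 0]},
  {"fingers": -1, "dp": [0.003, 0.0008, 0.0006], "rotation": [0, -0.005, 0]},
])

```text
clock: 17.98
tool_pos: [547.7, -48.1, 25.7]
orientation: [-0.701, -0.083, 0.703, -0.086]
contact_force: [-8.4, -2.8, 5.8]
gripper_width: 15.6
```

```bash
python3 -c "
from h import *
loc()"
```

```text
local -79.2 -0.5 z 25.7 yaw 0.2392 F [-8.4 -2.8  5.8] Fx -8.8 tilt [ 0.0053 -0.0025  0.    ] t 17.98 w 15.6
```

Request:
play_rows([
  {"fingers": -1, "dp": [0.003, 0.0008, 0.0006], "rotation": [0.005, -0.004, 0.004]},
  {"fingers": -1, "dp": [0.003, 0.0008, 0.0005], "rotation": [0, -0.003, 0]},
])

```text
clock: 18.15
tool_pos: [548.4, -48.0, 25.7]
orientation: [-0.7, -0.085, 0.704, -0.086]
contact_force: [-12.0, -2.1, 10.8]
gripper_width: 15.8
```

Request:
play_rows([
  {"fingers": -1, "dp": [0.003, 0.0008, 0.0005], "rotation": [0, -0.004, 0]},
  {"fingers": -1, "dp": [0.003, 0.0008, 0.0005], "rotation": [0, -0.004, 0]},
])

```text
clock: 18.32
tool_pos: [549.0, -48.0, 25.7]
orientation: [-0.699, -0.084, 0.705, -0.086]
contact_force: [-9.4, -1.4, 8.8]
gripper_width: 15.9
```

```bash
python3 - <<'E'
from h import *
loc()
im=ctrl.get_image('wrist'); save(im,'w5.png'); s=ctrl.get_image('scene'); save(s,'s5.png'); t=ctrl.get_image('top'); save(t,'t5.png')
a=cv2.resize(t[170:270,250:380],(650,500),interpolation=cv2.INTER_CUBIC)
save(cv2.resize(im[0:400,170:490],None,fx=1.4,fy=1.4),'w5z.png'); save(a,'t5z.png')
E
```

```text
local -77.9 -0.7 z 25.7 yaw 0.2406 F [-9.4 -1.4  8.8] Fx -9.5 tilt [ 0.0047 -0.0084  0.    ] t 18.32 w 15.9
```

View pics/w5z.png

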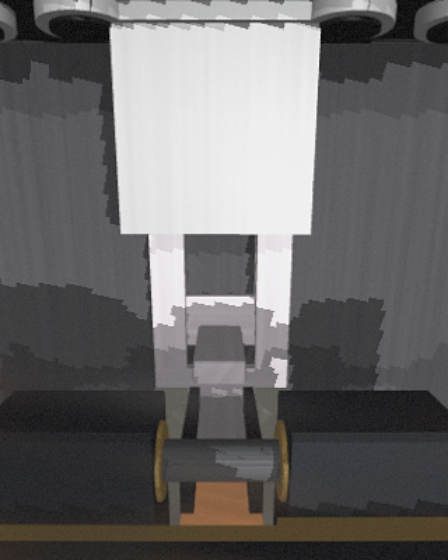

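Wrist view: shim 1's tab stands centred in shim 2's slot, and shim 1's web front edge is at full-frame px (328,212). Now to measure whether shim 1 moved.

```bash
python3 - <<'E'
from h import *
c=cam('wrist')
f=lambda u,v,z:[round((onz(c,(170+u/1.4,v/1.4),z)[:2]-LL)@k,1) for k in (LX,LY)]
print('web1 front -> tab1', f(221,297,13), 'minus15')
print('tab1 top front(-4)',f(221,325,53),'tab1 top back(+4)',f(221,362,53))
print('web2 front (-15)',f(221,368,18)); print('lug front(+13)',f(215,234,56),f(215,234,60))
E
```

```text
web1 front -> tab1 [np.float64(-37.0), np.float64(-1.6)] minus15
tab1 top front(-4) [np.float64(-36.6), np.float64(-1.5)] tab1 top back(+4) [np.float64(-48.2), np.float64(-1.5)]
web2 front (-15) [np.float64(-63.5), np.float64(-1.6)]
lug front(+13) [np.float64(-10.3), np.float64(0.0)] [np.float64(-9.9), np.float64(-0.0)]
```

View pics/t5z.png

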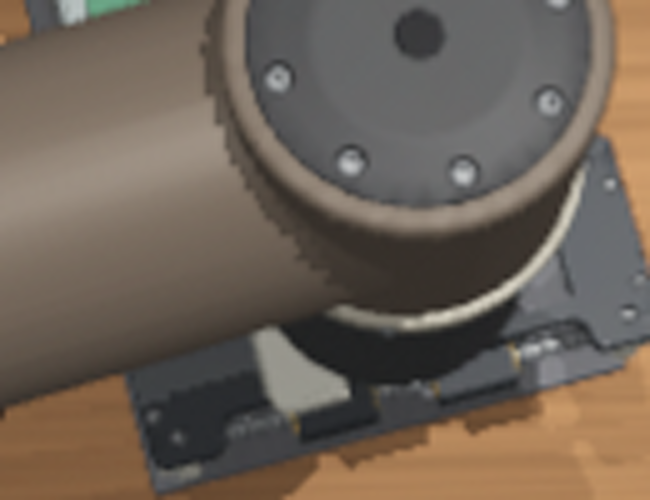

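Shim 1's tab is at local −52 and shim 2's is at −78.6, so about 5.6 mm is left. Still on the ramp with about 10 N of push; continuing.

Request:
play_rows([
  {"fingers": -1, "dp": [0.003, 0.0008, 0.0008], "rotation": [0.005, -0.01, 0.003]},
  {"fingers": -1, "dp": [0.003, 0.0008, 0.0006], "rotation": [0, -0.005, 0]},
  {"fingers": -1, "dp": [0.003, 0.0008, 0.0006], "rotation": [0, -0.005, 0]},
])

```text
clock: 18.72
tool_pos: [551.2, -47.5, 25.7]
orientation: [-0.701, -0.085, 0.703, -0.086]
contact_force: [-7.1, -2.2, 7.1]
gripper_width: 15.9
```

Request:
play_rows([
  {"fingers": -1, "dp": [0.003, 0.0008, 0.0006], "rotation": [0, -0.005, 0]},
  {"fingers": -1, "dp": [0.003, 0.0008, 0.0006], "rotation": [0, -0.005, 0]},
])

```text
clock: 18.88
tool_pos: [552.6, -47.2, 25.7]
orientation: [-0.702, -0.083, 0.702, -0.086]
contact_force: [-6.1, -1.1, 4.2]
gripper_width: 15.7
```

```bash
python3 -c "
from h import *
loc()"
```

```text
local -74.3 -0.8 z 25.7 yaw 0.2404 F [-6.1 -1.1  4.2] Fx -6.2 tilt [ 0.0041 -0.0008  0.    ] t 18.88 w 15.7
```

Request:
play_rows([
  {"fingers": -1, "dp": [0.0025, 0.0006, 0.0004], "rotation": [0.003, -0.003, 0.002]},
  {"fingers": -1, "dp": [0.002, 0.0005, 0.0003], "rotation": [0, -0.003, 0]},
])

```text
clock: 19.05
tool_pos: [553.0, -47.2, 25.6]
orientation: [-0.701, -0.084, 0.703, -0.086]
contact_force: [-8.6, -0.6, 9.9]
gripper_width: 15.7
```

```bash
python3 - <<'E'
from h import *
loc()
im=ctrl.get_image('wrist'); save(im,'w6.png')
save(cv2.resize(im[130:290,250:410],None,fx=3.6,fy=3.6,interpolation=cv2.INTER_CUBIC),'w6z.png')
E
```

```text
local -73.8 -0.8 z 25.6 yaw 0.2415 F [-8.6 -0.6  9.9] Fx -8.5 tilt [ 0.0029 -0.003   0.    ] t 19.05 w 15.7
```

View pics/w6z.png

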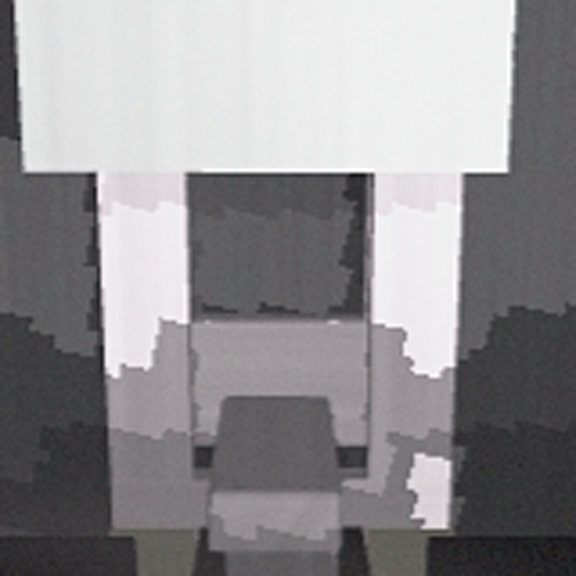

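The crop shows shim 1's web from row 322 to 447, shim 2's web front at row 476 and the lug front at row 172, with a dark gap still between the webs.

```bash
python3 - <<'E'
from h import *
c=cam('wrist')
f=lambda u,v,z:[round((onz(c,(250+u/3.6,130+v/3.6),z)[:2]-LL)@k,1) for k in (LX,LY)]
print('web1 front(-15)',f(280,322,13),'rear(+4)',f(280,447,8),f(280,447,13),'tab1 base front(-4)',f(275,398,13),'tab1 top front',f(275,490,53))
print('web2 front(-15)',f(210,476,18)); print('lug front(+13)',f(265,172,58),f(265,172,60))
E
```

```text
web1 front(-15) [np.float64(-37.1), np.float64(-1.8)] rear(+4) [np.float64(-58.2), np.float64(-1.7)] [np.float64(-56.5), np.float64(-1.7)] tab1 base front(-4) [np.float64(-48.7), np.float64(-1.0)] tab1 top front [np.float64(-47.8), np.float64(-1.1)]
web2 front(-15) [np.float64(-59.2), np.float64(8.7)]
lug front(+13) [np.float64(-10.4), np.float64(-0.1)] [np.float64(-10.2), np.float64(-0.2)]
```

Request:
play_rows([
  {"fingers": -1, "dp": [0.003, 0.0008, 0.0005], "rotation": [0.002, -0.005, 0.002]},
  {"fingers": -1, "dp": [0.0028, 0.0007, 0.0005], "rotation": [0, -0.004, 0]},
])

```text
clock: 19.27
tool_pos: [554.3, -46.9, 25.7]
orientation: [-0.701, -0.085, 0.703, -0.086]
contact_force: [-8.2, -1.7, 5.5]
gripper_width: 15.8
```

```bash
python3 -c "
from h import *
loc()"
```

```text
local -72.5 -0.9 z 25.7 yaw 0.2424 F [-8.2 -1.7  5.5] Fx -8.3 tilt [ 0.0028 -0.0029  0.    ] t 19.27 w 15.8
```

Request:
play_rows([
  {"fingers": -1, "dp": [0, 0, 0], "rotation": [0, 0, 0]},
  {"fingers": -0.3, "dp": [0, 0, 0], "rotation": [0, 0, 0]},
  {"fingers": -0.3, "dp": [0, 0, 0], "rotation": [0, 0, 0]},
  {"fingers": -0.3, "dp": [0, 0, 0], "rotation": [0, 0, 0]},
  {"fingers": -0.3, "dp": [0, 0, 0.02], "rotation": [0, 0, 0]},
  {"fingers": -0.3, "dp": [0, 0, 0.03], "rotation": [0, 0, 0]},
  {"fingers": -1, "dp": [0, 0, 0.02], "rotation": [0, 0, 0]},
  {"fingers": -1, "dp": [0.02, 0.005, 0], "rotation": [0, 0, 0]},
  {"fingers": -1, "dp": [0.02, 0.005, 0], "rotation": [0, 0, 0]},
  {"fingers": -1, "dp": [0.02, 0.005, 0], "rotation": [0, 0, 0]},
  {"fingers": -1, "dp": [0.006, 0.0015, 0], "rotation": [0, 0, 0]},
  {"fingers": -1, "dp": [0, 0, 0], "rotation": [0, 0, 0]},
])

```text
clock: 20.27
tool_pos: [628.9, -27.8, 100.5]
orientation: [0.704, 0.085, -0.699, 0.087]
contact_force: [-0.2, -0.2, -0.6]
gripper_width: 1.1
```

```bash
python3 -c "
from h import *
loc()"
```

```text
local 4.5 -0.3 z 100.5 yaw 0.2441 F [-0.2 -0.2 -0.6] Fx -0.2 tilt [0.001  0.0073 0.    ] t 20.27 w 1.1
```

Request:
play_rows([
  {"fingers": -1, "dp": [-0.004, -0.001, -0.012], "rotation": [0, 0.006, 0]},
  {"fingers": -1, "dp": [0, 0, -0.015], "rotation": [0, 0, 0]},
  {"fingers": -1, "dp": [0, 0, -0.006], "rotation": [0, 0, 0]},
  {"fingers": -1, "dp": [0, 0, -0.001], "rotation": [0, 0, 0]},
])

```text
clock: 20.6
tool_pos: [622.9, -29.0, 63.8]
orientation: [0.702, 0.086, -0.702, 0.086]
contact_force: [-0.2, -0.2, -0.4]
gripper_width: 0.4
```

```bash
python3 -c "
from h import *
loc()"
```

```text
local -1.6 -0.0 z 63.8 yaw 0.2439 F [-0.2 -0.2 -0.4] Fx -0.2 tilt [0.0005 0.0004 0.    ] t 20.6 w 0.4
```

Request:
play_rows([
  {"fingers": -1, "dp": [0, 0, -0.0025], "rotation": [0, 0, 0]},
  {"fingers": -1, "dp": [0, 0, -0.001], "rotation": [0, 0, 0]},
  {"fingers": -1, "dp": [0, 0, -0.0004], "rotation": [0, 0, 0]},
])

```text
clock: 20.85
tool_pos: [621.2, -29.5, 58.9]
orientation: [-0.701, -0.086, 0.703, -0.086]
contact_force: [0.6, -0.1, 0.0]
gripper_width: 0.2
```

Request:
play_rows([
  {"fingers": -1, "dp": [0, 0, -0.0005], "rotation": [0, 0, 0]},
])

```text
clock: 20.93
tool_pos: [621.2, -29.6, 58.7]
orientation: [-0.701, -0.086, 0.702, -0.086]
contact_force: [-0.5, 0.2, -0.1]
gripper_width: 0.5
```

Request:
play_rows([
  {"fingers": -1, "dp": [0, 0, -0.0005], "rotation": [0, 0, 0]},
])

```text
clock: 21.02
tool_pos: [621.4, -29.6, 58.5]
orientation: [-0.701, -0.086, 0.702, -0.086]
contact_force: [-0.3, 0.7, -0.4]
gripper_width: 0.4
```

Request:
play_rows([
  {"fingers": -1, "dp": [0, 0, -0.0005], "rotation": [0, 0, 0]},
])

```text
clock: 21.1
tool_pos: [621.6, -29.5, 58.4]
orientation: [-0.702, -0.086, 0.702, -0.086]
contact_force: [-0.6, 0.3, 1.3]
gripper_width: 0.6
```

Request:
play_rows([
  {"fingers": -1, "dp": [0, 0, -0.0005], "rotation": [0, 0, 0]},
])

```text
clock: 21.18
tool_pos: [621.6, -29.6, 58.4]
orientation: [-0.702, -0.086, 0.702, -0.086]
contact_force: [-2.1, 0.4, 3.2]
gripper_width: 0.5
```

Request:
play_rows([
  {"fingers": -1, "dp": [0, 0, -0.0008], "rotation": [0, 0, 0]},
])

```text
clock: 21.27
tool_pos: [621.6, -29.5, 58.2]
orientation: [0.702, 0.086, -0.702, 0.086]
contact_force: [-3.7, 0.8, 8.7]
gripper_width: 0.6
```

Request:
play_rows([
  {"fingers": -1, "dp": [0, 0, -0.0012], "rotation": [0, 0, 0]},
])

```text
clock: 21.35
tool_pos: [621.6, -29.5, 58.1]
orientation: [0.702, 0.086, -0.702, 0.087]
contact_force: [-5.7, 0.6, 13.8]
gripper_width: 0.5
```

Firm: the force rises to 14 N within 0.3 mm at z 58.3, exactly one shim higher. Now the held proving press, then retreat.

Request:
play_rows([
  {"fingers": -1, "dp": [0, 0, -0.0012], "rotation": [0, 0, 0]},
  {"fingers": -1, "dp": [0, 0, -0.0012], "rotation": [0, 0, 0]},
  {"fingers": -1, "dp": [0, 0, -0.0012], "rotation": [0, 0, 0]},
  {"fingers": -1, "dp": [0, 0, -0.0012], "rotation": [0, 0, 0]},
])

```text
clock: 21.68
tool_pos: [621.6, -29.5, 58.2]
orientation: [0.703, 0.086, -0.701, 0.087]
contact_force: [-4.2, 0.9, 9.2]
gripper_width: 0.6
```

Request:
play_rows([
  {"fingers": -1, "dp": [0, 0, -0.0012], "rotation": [0, 0, 0]},
  {"fingers": -1, "dp": [0, 0, -0.0012], "rotation": [0, 0, 0]},
  {"fingers": -1, "dp": [0, 0, -0.0012], "rotation": [0, 0, 0]},
  {"fingers": -1, "dp": [0, 0, -0.0012], "rotation": [0, 0, 0]},
])

```text
clock: 22.02
tool_pos: [621.6, -29.5, 58.2]
orientation: [0.703, 0.086, -0.7, 0.088]
contact_force: [-4.5, 0.7, 9.5]
gripper_width: 0.4
```

Request:
play_rows([
  {"fingers": -1, "dp": [0, 0, 0.005], "rotation": [0, 0, 0]},
  {"fingers": -1, "dp": [0, 0, 0.025], "rotation": [0, 0, 0]},
  {"fingers": -1, "dp": [0, 0, 0.035], "rotation": [0, 0, 0]},
  {"fingers": -1, "dp": [0, 0, 0.035], "rotation": [0, 0, 0]},
  {"fingers": -1, "dp": [-0.02, 0.03, 0.01], "rotation": [0, 0, 0]},
  {"fingers": -1, "dp": [-0.025, 0.03, 0], "rotation": [0, 0, 0]},
  {"fingers": -1, "dp": [-0.025, 0.03, 0], "rotation": [0, 0, 0]},
  {"fingers": -1, "dp": [-0.025, 0.03, 0], "rotation": [0, 0, 0]},
  {"fingers": -1, "dp": [-0.025, 0.03, 0], "rotation": [0, 0, 0]},
  {"fingers": -1, "dp": [-0.02, 0.03, 0], "rotation": [0, 0, 0]},
  {"fingers": -1, "dp": [0, 0.03, 0], "rotation": [0, 0, 0]},
  {"fingers": -1, "dp": [0, 0.02, 0], "rotation": [0, 0, 0]},
  {"fingers": -1, "dp": [0, 0, 0], "rotation": [0, 0, 0]},
])

```text
clock: 23.1
tool_pos: [476.3, 207.9, 178.5]
orientation: [0.707, 0.087, -0.697, 0.084]
contact_force: [-0.5, 0.0, 0.6]
gripper_width: 0.2
```

```bash
python3 - <<'E'
from h import *
loc()
t=ctrl.get_image('top'); save(t,'t9.png'); s=ctrl.get_image('scene'); save(s,'s9.png')
t0=cv2.imread('pics/top0.png')[:,:,::-1]
d=cv2.absdiff(t,t0).max(2)>60; n,_,stt,ce=cv2.connectedComponentsWithStats(d.astype(np.uint8))
print([(ce[i].round().tolist(),int(stt[i,4])) for i in range(1,n) if stt[i,4]>25])
a=cv2.resize(t[165:275,255:385],(390*1,330),interpolation=cv2.INTER_CUBIC); b=cv2.resize(s[220:330,280:410],(390,330),interpolation=cv2.INTER_CUBIC)
save(np.hstack([a,b]),'z9.png')
E
```

```text
local -86.9 265.2 z 178.5 yaw 0.2422 F [-0.5  0.   0.6] Fx -0.4 tilt [-0.0056  0.0139  0.    ] t 23.1 w 0.2
[([73.0, 227.0], 5941), ([93.0, 331.0], 17897), ([321.0, 225.0], 614), ([31.0, 217.0], 42), ([153.0, 217.0], 44), ([8.0, 281.0], 604), ([7.0, 384.0], 78)]
```

View pics/z9.png

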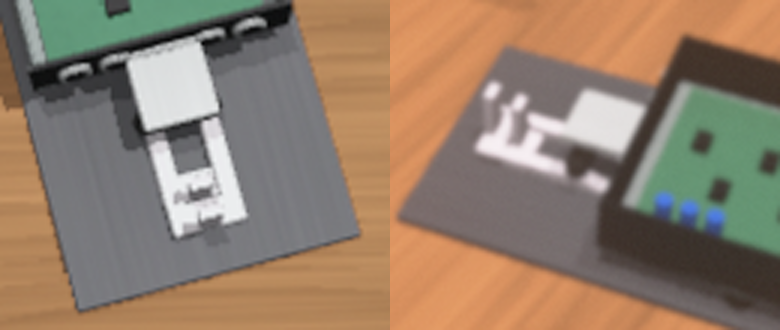

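Both views show the stacked shims straight under the foot, both tabs upright, and nothing else moved except where the arm covers the view. The held press read only 9.2–9.5 N. There is time left, so I'll repeat it a little firmer to be sure of 10 N.

Request:
play_rows([
  {"fingers": -1, "dp": [0.02, -0.033, 0], "rotation": [0, 0.005, 0]},
  {"fingers": -1, "dp": [0.02, -0.033, 0], "rotation": [0, 0, 0]},
  {"fingers": -1, "dp": [0.02, -0.033, 0], "rotation": [0, 0, 0]},
  {"fingers": -1, "dp": [0.02, -0.033, 0], "rotation": [0, 0, 0]},
  {"fingers": -1, "dp": [0.02, -0.033, 0], "rotation": [0, 0, 0]},
  {"fingers": -1, "dp": [0.02, -0.033, 0], "rotation": [0, 0, 0]},
  {"fingers": -1, "dp": [0.015, -0.02, -0.02], "rotation": [0, 0, 0]},
  {"fingers": -1, "dp": [0, 0, -0.03], "rotation": [0, 0, 0]},
  {"fingers": -1, "dp": [0, 0, -0.015], "rotation": [0, 0, 0]},
  {"fingers": -1, "dp": [0, 0, 0], "rotation": [0, 0, 0]},
  {"fingers": -1, "dp": [0, 0, 0], "rotation": [0, 0, 0]},
])

```text
clock: 24.12
tool_pos: [615.4, -35.8, 112.4]
orientation: [0.706, 0.084, -0.698, 0.081]
contact_force: [-0.4, -0.6, -0.2]
gripper_width: 0.3
```

```bash
python3 -c "
from h import *
loc();delta(622.5,-29,62,.243)"
```

```text
local -10.6 -4.8 z 112.4 yaw 0.2347 F [-0.4 -0.6 -0.2] Fx -0.5 tilt [-0.0049  0.0104  0.    ] t 24.12 w 0.3
now [615.4 -35.8 112.4] yaw 0.2347 F [-0.4 -0.6 -0.2] delta [  7.1   6.8 -50.4] dyaw 0.0083 tilt [-0.0049  0.0104  0.    ] t 24.1167
```

Request:
play_rows([
  {"fingers": -1, "dp": [0.007, 0.007, -0.01], "rotation": [-0.005, 0.01, 0.008]},
  {"fingers": -1, "dp": [0, 0, -0.02], "rotation": [0, 0, 0]},
  {"fingers": -1, "dp": [0, 0, -0.01], "rotation": [0, 0, 0]},
  {"fingers": -1, "dp": [0, 0, 0], "rotation": [0, 0, 0]},
  {"fingers": -1, "dp": [0, 0, 0], "rotation": [0, 0, 0]},
])

```text
clock: 24.53
tool_pos: [624.3, -29.8, 77.1]
orientation: [0.704, 0.085, -0.7, 0.086]
contact_force: [-0.6, -0.2, 0.6]
gripper_width: 0.4
```

```bash
python3 -c "
from h import *
loc();delta(622.5,-29,60,.243)"
```

```text
local -0.5 -1.1 z 77.1 yaw 0.2426 F [-0.6 -0.2  0.6] Fx -0.7 tilt [-0.0002  0.0059  0.    ] t 24.53 w 0.4
now [624.3 -29.8  77.1] yaw 0.2426 F [-0.6 -0.2  0.6] delta [ -1.8   0.8 -17.1] dyaw 0.0004 tilt [-0.0002  0.0059  0.    ] t 24.5333
```

Request:
play_rows([
  {"fingers": -1, "dp": [0, 0, -0.007], "rotation": [0, 0.004, 0]},
  {"fingers": -1, "dp": [0, 0, -0.004], "rotation": [0, 0, 0]},
  {"fingers": -1, "dp": [0, 0, -0.0015], "rotation": [0, 0, 0]},
  {"fingers": -1, "dp": [0, 0, -0.0005], "rotation": [0, 0, 0]},
])

```text
clock: 24.87
tool_pos: [625.8, -29.3, 67.0]
orientation: [0.704, 0.086, -0.7, 0.086]
contact_force: [-0.4, -0.4, -0.2]
gripper_width: 0.3
```

Request:
play_rows([
  {"fingers": -1, "dp": [0, 0, -0.0005], "rotation": [0, 0, 0]},
  {"fingers": -1, "dp": [0, 0, -0.0005], "rotation": [0, 0, 0]},
  {"fingers": -1, "dp": [0, 0, -0.0005], "rotation": [0, 0, 0]},
  {"fingers": -1, "dp": [0, 0, -0.0006], "rotation": [0, 0, 0]},
])

```text
clock: 25.2
tool_pos: [626.2, -29.2, 65.6]
orientation: [0.705, 0.086, -0.699, 0.086]
contact_force: [0.4, -0.2, 1.0]
gripper_width: 0.4
```

Request:
play_rows([
  {"fingers": -1, "dp": [0, 0, -0.0006], "rotation": [0, 0, 0]},
  {"fingers": -1, "dp": [0, 0, -0.001], "rotation": [0, 0, 0]},
  {"fingers": -1, "dp": [0, 0, -0.0014], "rotation": [0, 0, 0]},
  {"fingers": -1, "dp": [0, 0, -0.0015], "rotation": [0, 0, 0]},
])

```text
clock: 25.53
tool_pos: [626.5, -29.1, 61.2]
orientation: [0.705, 0.086, -0.699, 0.086]
contact_force: [-0.5, 0.4, 0.5]
gripper_width: 0.7
```

Request:
play_rows([
  {"fingers": -1, "dp": [0, 0, -0.0016], "rotation": [0, 0, 0]},
  {"fingers": -1, "dp": [0, 0, -0.0016], "rotation": [0, 0, 0]},
  {"fingers": -1, "dp": [0, 0, -0.0016], "rotation": [0, 0, 0]},
])

```text
clock: 25.78
tool_pos: [626.5, -29.2, 57.9]
orientation: [0.705, 0.086, -0.699, 0.087]
contact_force: [-10.0, 4.1, 25.4]
gripper_width: 0.9
```

Request:
play_rows([
  {"fingers": -1, "dp": [0, 0, -0.0016], "rotation": [0, 0, 0]},
  {"fingers": -1, "dp": [0, 0, -0.0016], "rotation": [0, 0, 0]},
  {"fingers": -1, "dp": [0, 0, -0.0016], "rotation": [0, 0, 0]},
])

```text
clock: 26.03
tool_pos: [626.5, -29.2, 58.1]
orientation: [0.705, 0.087, -0.698, 0.088]
contact_force: [-5.2, 1.3, 13.5]
gripper_width: 0.3
```

Request:
play_rows([
  {"fingers": -1, "dp": [0, 0, -0.0016], "rotation": [0, 0, 0]},
  {"fingers": -1, "dp": [0, 0, -0.0016], "rotation": [0, 0, 0]},
  {"fingers": -1, "dp": [0, 0, -0.0016], "rotation": [0, 0, 0]},
])

```text
clock: 26.28
tool_pos: [626.5, -29.2, 58.1]
orientation: [0.706, 0.087, -0.697, 0.089]
contact_force: [-6.4, 1.1, 13.4]
gripper_width: 0.6
```

Request:
play_rows([
  {"fingers": -1, "dp": [0, 0, 0.004], "rotation": [0, 0, 0]},
  {"fingers": -1, "dp": [0, 0, 0.02], "rotation": [0, 0, 0]},
  {"fingers": -1, "dp": [0, 0, 0.035], "rotation": [0, 0, 0]},
  {"fingers": -1, "dp": [0, 0, 0.035], "rotation": [0, 0, 0]},
  {"fingers": -1, "dp": [-0.02, 0.03, 0.01], "rotation": [0, 0, 0]},
  {"fingers": -1, "dp": [-0.025, 0.03, 0], "rotation": [0, 0, 0]},
  {"fingers": -1, "dp": [-0.025, 0.03, 0], "rotation": [0, 0, 0]},
  {"fingers": -1, "dp": [-0.025, 0.03, 0], "rotation": [0, 0, 0]},
  {"fingers": -1, "dp": [-0.025, 0.03, 0], "rotation": [0, 0, 0]},
  {"fingers": -1, "dp": [-0.02, 0.03, 0], "rotation": [0, 0, 0]},
  {"fingers": -1, "dp": [0, 0.02, 0], "rotation": [0, 0, 0]},
  {"fingers": -1, "dp": [0, 0, 0], "rotation": [0, 0, 0]},
  {"fingers": -1, "dp": [0, 0, 0], "rotation": [0, 0, 0]},
])

```text
clock: 27.37
tool_pos: [479.4, 176.8, 167.6]
orientation: [0.707, 0.087, -0.697, 0.086]
contact_force: [0.3, -0.6, -0.0]
gripper_width: 0.1
```

```bash
python3 - <<'E'
from h import *
loc()
t=ctrl.get_image('top'); p=cv2.imread('pics/t9.png')[:,:,::-1]
d=cv2.absdiff(t,p)[60:290,240:640].max(2); print('changed px vs after first press:',int((d>40).sum()))
ctrl.close_job()
E
```

```text
local -91.4 234.3 z 167.6 yaw 0.245 F [ 0.3 -0.6 -0. ] Fx 0.2 tilt [-0.0023  0.0144  0.    ] t 27.37 w 0.1
changed px vs after first press: 355
the job is handed in; nothing more can be done
```

The amplifier's front foot now stands firm on two stacked shims, and I handed the job in at 27.4 s with the gripper clear of everything.

- **First shim:** It slid in freely. A test press then showed the lug still gave about 2 mm before stopping hard, so a second shim was needed.
- **Second shim:** I wedged it in on top with about 10 N of push (12 N at the highest reading). By camera and pose its tab sits about 21 mm further out than the first shim's tab. The third shim stayed where it was.
- **Proving press:** The lug stopped hard at z 58.2 mm, one shim thickness higher than before. I held it twice: first at about 9–10 N for 0.67 s, then, to be sure of 10 N, at about 13 N for about 0.5 s. It did not give either time.
- **Overshoot:** The second press touched down harder than intended, with about 25 N read for a moment.
- **Pictures:** After the first press, both views showed the shims straight under the foot with both tabs upright, and no bystander had visibly moved. The arm hid part of the left side of the bench, so I could not check the things there.
- **Unresolved:**
  - The last picture differed by 355 pixels from the one after the first press, over the amplifier and right half of the bench. I put this down to the arm standing elsewhere, but did not look at that picture.
  - While wedging, the wrist camera placed the lug about 2.5 mm further in than my first estimate. That is close to the calibration error, but I can't rule out a small shift of the plate or amplifier.

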